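Load the pot carrier in two layers with a spacer strip

TASK

Load the grey two-compartment carrier with the three amber pots: stand one pot in the middle of each compartment, lay the long metal spacer strip flat across their two lids, centred and in line with the carrier, and then stand the third pot upright on the middle of the strip. The wider white cup and the short metal strip do not belong: leave them where they are.

Things in the scene. Friction and masses are not known exactly. Their poses are not given: they have to be found in the camera images.
- carrier: low grey open plastic carrier, fixed, 160 (x) x 80 (y) x 20 (z) mm plus a 9 mm tab at each end; walls and floor 3 mm thick; a cross wall makes two equal compartments centred 40 mm either side of the origin along x. Empty at first. Origin: centre of its underside, x lengthwise, z up. Loaded heights above the origin: lower pots' undersides 3 mm, strip's 78 mm, upper pot's 86 mm.
- pot_0: small upright pot of amber plastic with a round white lid, 40 mm in diameter and 75 mm tall with the lid (lid 39 mm wide, the top 14 mm; closed, flat on top), about 70 g; origin at the centre of its underside, z up. One of three equal ones; any two may form the lower layer. Starts upright on the bench.
- pot_1: small upright pot of amber plastic with a round white lid, 40 mm in diameter and 75 mm tall with the lid (lid 39 mm wide, the top 14 mm; closed, flat on top), about 70 g; origin at the centre of its underside, z up. One of three equal ones; any two may form the lower layer. Starts upright on the bench.
- pot_2: small upright pot of amber plastic with a round white lid, 40 mm in diameter and 75 mm tall with the lid (lid 39 mm wide, the top 14 mm; closed, flat on top), about 70 g; origin at the centre of its underside, z up. One of three equal ones; any two may form the lower layer. Starts upright on the bench.
- long_strip: long flat spacer strip of aluminium with a small dark hole near each end, 130 (x) x 44 (y) x 8 (z) mm, about 100 g; origin at the centre of its underside, x along its length. Starts lying flat and lengthwise on strip_rest, its underside 45 mm above the bench.
- strip_rest: low grey plastic block, fixed, on which the long strip lies at first: 100 (x) x 26 (y) x 45 (z) mm, narrower than the strip, with a 116 x 40 x 6 mm foot; origin at the centre of its underside, x lengthwise. Nothing need be done with it.
- white_cup: look-alike that stays: white cup with a round white lid, wider and lower than the pots: 49 mm wide, 60 mm tall, upright on the bench among the pots; origin at the centre of its underside.
- short_strip: look-alike that stays: short flat aluminium strip, only 56 (x) x 44 (y) x 8 (z) mm, on the bench; origin at the centre of its underside.
Not all that is in view belongs to the job. What is shaped like the pot_2 but red is not meant.

How it is judged:
By the outcome, as a careful person would: the job done as asked, in the order asked, and still so for the second after the job is handed in, with the robot touching nothing.
It also fails if it takes over 96 s, if anything falls off the work surface, if the arm or the gripper's body presses on something with over 40 N, if the wrist force passes 120 N, or if a joint passes its speed limit or range.

ROBOT

A 7-joint arm with a two-finger parallel gripper is mounted at the origin on a cart in front of the work surface, level with it; the furniture and walls round the work are solid. World frame = base frame: x ahead of the robot, y to its left, z up, the work surface at z = 0. Lengths are in m, angles in rad, forces in N, time in s.
With the tool pointing down it reaches from about 0.35 to 0.775 m from the base axis. Payload 3.1 kg.
Tool frame: the origin (TCP) lies at the very end of the fingers, on their centre line; the grasp point (between the pads) lies 19 mm behind it; z points along the fingers, y is the direction in which the jaws open and shut (so a half turn about z gives the same grasp; the last joint's range is limited). The gripper opens to 85 mm and grips with 20 to 120 N. Pads are 22 mm wide; open, the fingers measure 114 mm over their backs; the gripper's body (76 mm by 85 mm) begins 54 mm behind the grasp point. The pads swing forward as they close: fully open they stand 13 mm farther back than shut.
Start: joints at [-0.042, 0.311, 0.014, 1.512, -0.004, 1.319, -0.027], TCP at [0.55, 0, 0.231] pointing down, gripper open.
Joint ranges: [-2.7, 2.7], [-0.3, 1.91], [-1.27, 1.3], [0.12, 2.57], [-1.44, 4.58], [0.2, 2.03], [-3.05, 3.05]. Speed limits (rad/s): [2.79, 2.79, 3.14, 3.14, 3.14, 3.14, 3.14].

INTERFACE

Orientations are given as a unit quaternion [w, x, y, z].
In Python, from workcell import status, cams, env gives the robot as it stands. The module is installed in compiled form; this text tells all that it offers.
- The arm moves only by the tool carry_out, never from a script. Its arguments are lists of equal length, an entry for each row: "offset": the shift along the tool's x, y, z in mm, a list of three; "angular": the turn, a rotation vector about the tool's x, y, z in rad, a list of three; "fingers": the finger opening in mm, from 0 to 85.4. A call has 1 to 8 rows; each row shifts and turns the commanded pose from where the row before left it, along the tool's axes as they then stand; what a row does not reach is not made up. A row lasts 1/10 s, in which the tool goes at most 50 mm and 8.59 degrees, less where a joint would pass 70% of its speed; a pose out of reach is approached as far as the arm can. A call with a gripper value outside its range is refused whole. The fingers move at their own pace and stop on an object; "force" is the grip in N (left out, the last holds). Time passes only in rows, so rows that do not move let the fingers close. It gives the time, the measured TCP pose, the force and the opening at its end, in the units of the state.
- status.read_state(): the state, without advancing time (a new reading comes with each control period).
- cams.capture(name): name is "scene" or "side" or "wrist"; returns the picture (420x560x3 uint8, red, green, blue); there is no depth.
- cams.calibration(name): a dict with "fx", "fy", "cx", "cy" (pixels), "dist_coeffs" ([k1, k2, p1, p2, k3] as OpenCV has them; the pictures are not rectified), "origin" and "orientation" of the camera in the world; the wrist camera has in their place "hand_eye" (4x4, takes a point from camera to tool coordinates, whose origin is the TCP and whose axes are the flange's). Camera axes: x right, y down, z forward; pixel columns grow to the right and rows downward; lengths in m; the calibration is good to about 2 mm. A picture is of the moment at which its call begins: read the wrist's pose just before it. calibration takes no time and is no camera call.
- env.close_job(): hands the job in, once; it reports no verdict.
The state is a dict: "t": time; "qpos": joint angles; "dq": joint speeds; "joint_efforts": joint torques, N m; "eef_pos": TCP position; "ee_rot": TCP orientation; "force": force on the tool from outside, world axes, zero at the start; "wrist_torque": the same for the moment, N m; "finger_gap": opening from 0.0 (shut) to 1.0 (fully open).
Only numpy, scipy, OpenCV 4.12 (cv2) and the standard library are available. Lean on these libraries where they do the work, as an engineer would, in place of code of your own. Each camera call takes 0.05 s, during which the arm holds its last target.

## Working session

There is one attempt and no reset: what is moved stays moved. The work goes in short steps, Python scripts to look and compute and a tool call to move; the robot and the scene stay as the last step left them, time stands still between calls to the robot, and variables do not carry over. Pictures are saved under pics/ and viewed, and the job is handed in when it is done.

Besides the shell and the picture viewer there is one more tool, called after ">>>" as a command line: name --argument value ..., lists and objects as JSON in quotes. carry_out: Moves the arm, as the interface text tells. Its arguments: {"type":"object","properties":{"offset":{"type":"array"},"angular":{"type":"array"},"fingers":{"type":"array"},"force":{"type":"number"}},"required":["offset","angular","fingers"]}

```bash
mkdir -p pics
python3 - <<'E'
from workcell import status,cams,env
import cv2
s=status.read_state();print(s)
for n in ("scene","side","wrist"):
    im=cams.capture(n);cv2.imwrite(f"pics/{n}0.png",im[:,:,::-1]);print(n,cams.calibration(n))
E
```

```text
{'t': 0.0, 'qpos': array([-0.0417375 ,  0.31177225,  0.01397071,  1.51306374, -0.0043766 ,
        1.31921011, -0.02719654]), 'dq': array([-0.00065484, -0.00228027,  0.00068315, -0.00100613,  0.00119258,
        0.00116145,  0.00048667]), 'joint_efforts': array([-8.45983850e-04, -3.79911804e+01,  1.45537080e-01, -2.30588043e+01,
        1.22032766e-02,  1.37352623e-02,  4.05736500e-06]), 'eef_pos': array([5.49262084e-01, 3.50882721e-05, 2.30192781e-01]), 'ee_rot': array([-0.00081499,  0.70705541,  0.70715711, -0.00089645]), 'force': array([0.28889126, 0.60623878, 0.29504343]), 'wrist_torque': array([ 0.00270895, -0.02790377, -0.00418136]), 'finger_gap': 1.0026582447011727}
scene {'fx': 491.2915930333899, 'fy': 491.2915930333899, 'cx': 279.83425974717824, 'cy': 211.8025580219625, 'dist_coeffs': array([-0.04203775,  0.        ,  0.        ,  0.        ,  0.        ]), 'origin': array([1.23279165, 0.51101319, 0.78148291]), 'orientation': array([-0.19570325,  0.36901305,  0.80104771, -0.42877986])}
side {'fx': 546.4477591815577, 'fy': 546.4477591815577, 'cx': 271.34276652911205, 'cy': 210.94091439161767, 'dist_coeffs': array([-0.14611338,  0.        ,  0.        ,  0.        ,  0.        ]), 'origin': array([-0.29417116, -0.12383913,  1.25092004]), 'orientation': array([ 0.19099566, -0.65627647,  0.70298058, -0.19657098])}
wrist {'fx': 305.5587038271957, 'fy': 305.5587038271957, 'cx': 277.482379225385, 'cy': 209.30916892166556, 'dist_coeffs': array([-0.03754858,  0.        ,  0.        ,  0.        ,  0.        ]), 'hand_eye': array([[-2.41483220e-04, -9.60091927e-01, -2.79684526e-01,
         7.13232033e-02],
       [ 9.99999884e-01, -3.48245264e-04,  3.32032223e-04,
         5.33483496e-04],
       [-4.16180268e-04, -2.79684413e-01,  9.60091900e-01,
        -1.41995035e-01],
       [ 0.00000000e+00,  0.00000000e+00,  0.00000000e+00,
         1.00000000e+00]])}
```

View pics/scene0.png

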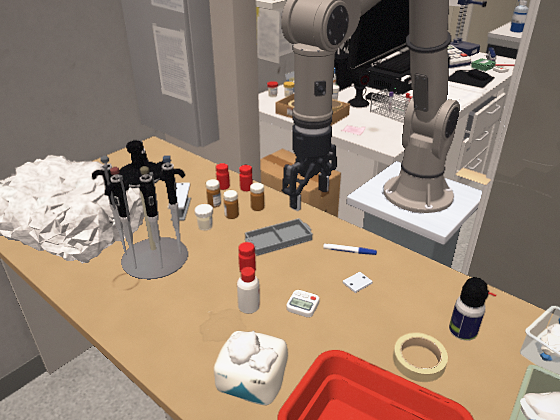

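View pics/side0.png

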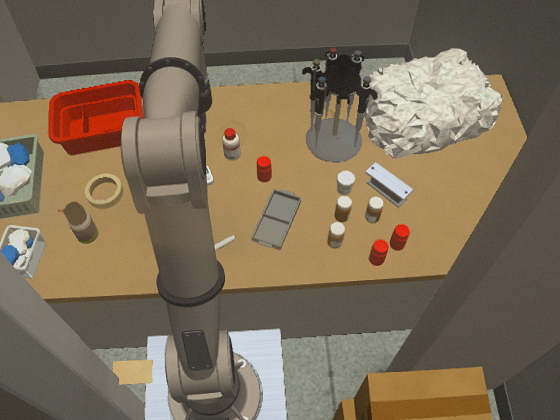

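View pics/wrist0.png

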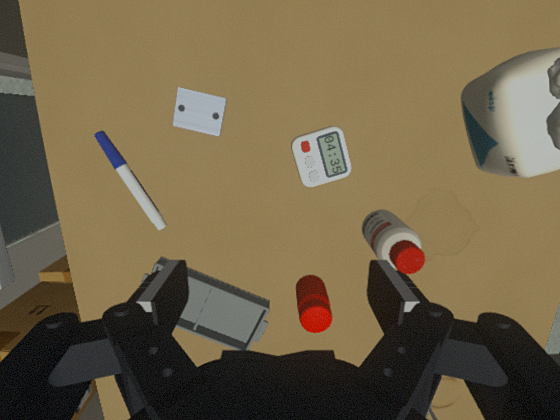

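The scene view shows the carrier at (278,236), three amber pots at (213,193), (231,204) and (257,196), and the white cup at (204,217). Red pots are at (222,175), (245,178) and (247,260). The side view shows the long strip at (388,184) on its rest, and the wrist view shows the short strip at (200,111).

```bash
cat > h.py <<'E'
from workcell import status,cams,env
import cv2,numpy as np
from scipy.spatial.transform import Rotation as R
def rot(q): return R.from_quat([q[1],q[2],q[3],q[0]])
def pose(name,s=None):
    c=cams.calibration(name)
    if name!="wrist": return c,rot(c["orientation"]).as_matrix(),np.array(c["origin"])
    s=s or status.read_state(); T=np.eye(4);T[:3,:3]=rot(s["ee_rot"]).as_matrix();T[:3,3]=s["eef_pos"]
    T=T@c["hand_eye"]; return c,T[:3,:3],T[:3,3]
def K(c): return np.array([[c["fx"],0,c["cx"]],[0,c["fy"],c["cy"]],[0,0,1.]])
def pix2w(name,uv,z,s=None):
    c,Rm,o=pose(name,s)
    uv=np.array(uv,float).reshape(-1,1,2)
    n=cv2.undistortPoints(uv,K(c),c["dist_coeffs"]).reshape(-1,2)
    d=np.c_[n,np.ones(len(n))]@Rm.T
    return o+d*((z-o[2])/d[:,2])[:,None]
def w2pix(name,P,s=None):
    c,Rm,o=pose(name,s)
    Pc=(np.array(P,float).reshape(-1,3)-o)@Rm
    return cv2.projectPoints(Pc.reshape(-1,1,3),np.zeros(3),np.zeros(3),K(c),c["dist_coeffs"])[0].reshape(-1,2)
def crop(im,x0,y0,x1,y1,k,fn):
    c=cv2.resize(im[y0:y1,x0:x1,::-1],None,fx=k,fy=k,interpolation=cv2.INTER_CUBIC);cv2.imwrite(fn,c)
E
python3 - <<'E'
from h import *
im=cv2.imread("pics/side0.png")[:,:,::-1];crop(im,245,150,445,280,4,"pics/s1.png")
im=cv2.imread("pics/scene0.png")[:,:,::-1];crop(im,170,150,330,270,5,"pics/c1.png")
E
```

```text
(no output)
```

View pics/s1.png

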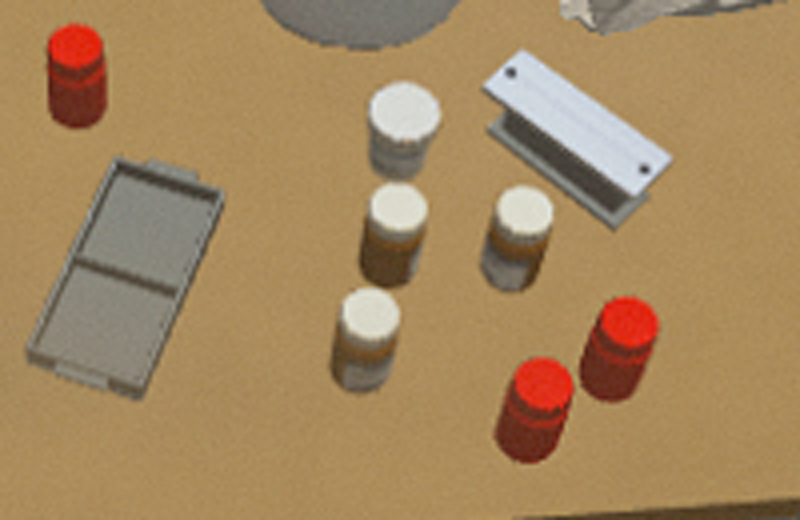

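View pics/c1.png

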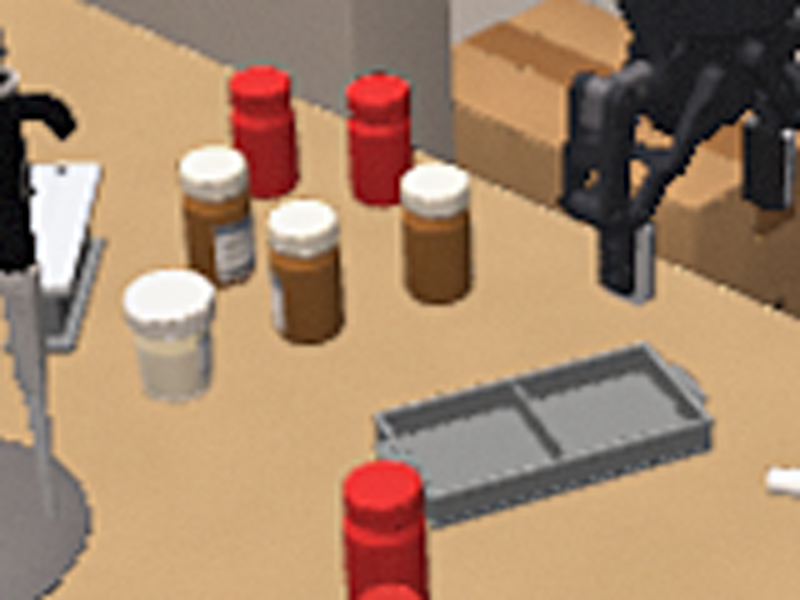

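Run:
```python
from h import *
S=lambda p:[((u+.5)/4-.5+245,(v+.5)/4-.5+150) for u,v in p]
C=lambda p:[((u+.5)/5-.5+170,(v+.5)/5-.5+150) for u,v in p]
np.set_printoptions(precision=4,suppress=True)
print("pots ABC side",pix2w("side",S([(398,205),(524,210),(371,313)]),.075))
print("scene",pix2w("scene",C([(304,217),(214,164),(435,182)]),.075))
print("cup",pix2w("side",S([(404,110)]),.06),"reds",pix2w("side",S([(76,45),(628,322),(542,383)]),.075))
c=pix2w("side",S([(117,158),(224,190),(140,388),(28,352)]),.02);print("carrier",c,c.mean(0))
c2=pix2w("scene",C([(645,345),(711,421),(435,515),(377,418)]),.02);print("carrier scene",c2,c2.mean(0))
k=pix2w("side",S([(521,50),(671,158),(636,194),(484,87)]),.053);print("strip",k,k.mean(0))
print(np.linalg.norm(np.diff(np.r_[c,c[:1]],axis=0),axis=1),np.linalg.norm(np.diff(np.r_[k,k[:1]],axis=0),axis=1))
print("holes",h:=pix2w("side",S([(511,72),(644,169)]),.053),h.mean(0))
for a in (c[0]-c[3]+c[1]-c[2],c2[0]-c2[3]+c2[1]-c2[2],k[1]-k[0]+k[2]-k[3]): print(np.degrees(np.arctan2(a[1],a[0])))
```

```text
pots ABC side [[ 0.4513 -0.3475  0.075 ]
 [ 0.4417 -0.428   0.075 ]
 [ 0.3732 -0.3199  0.075 ]]
scene [[ 0.4493 -0.3427  0.075 ]
 [ 0.4419 -0.4231  0.075 ]
 [ 0.3751 -0.3134  0.075 ]]
cup [[ 0.5355 -0.3648  0.06  ]] reds [[ 0.5941 -0.1491  0.075 ]
 [ 0.3549 -0.4796  0.075 ]
 [ 0.3163 -0.4183  0.075 ]]
carrier [[ 0.5377 -0.1725  0.02  ]
 [ 0.5065 -0.2426  0.02  ]
 [ 0.3602 -0.1751  0.02  ]
 [ 0.3915 -0.1051  0.02  ]] [ 0.449  -0.1738  0.02  ]
carrier scene [[ 0.3617 -0.1716  0.02  ]
 [ 0.3939 -0.1014  0.02  ]
 [ 0.5452 -0.1577  0.02  ]
 [ 0.5052 -0.2363  0.02  ]] [ 0.4515 -0.1667  0.02  ]
strip [[ 0.5848 -0.4537  0.053 ]
 [ 0.4892 -0.5393  0.053 ]
 [ 0.4626 -0.5101  0.053 ]
 [ 0.5556 -0.4232  0.053 ]] [ 0.5231 -0.4816  0.053 ]
[0.0767 0.1611 0.0767 0.161 ] [0.1284 0.0395 0.1273 0.0423]
holes [[ 0.5668 -0.4436  0.053 ]
 [ 0.4818 -0.5194  0.053 ]] [ 0.5243 -0.4815  0.053 ]
-24.760288909846206
157.68821726056672
-137.5271007840399
```

Distractors are the white cup (side 346,178) and the reds at (264,161), (402,230), (380,246). The amber pots are A (344,202), B (376,202) and C (338,228), with the lid and amber body visible in the crops. The side and scene views agree to about 6 mm, so I'm moving over for a wrist-camera refinement.

>>> carry_out --offset '[[-42, -16, -14], [-42, -16, -14], [-42, -16, -14], [-42, -16, -14], [-42, -16, -14], [-40, -18, -10], [0, 0, 0], [0, 0, 0]]' --angular '[[0, 0, 0], [0, 0, 0], [0, 0, 0], [0, 0, 0], [0, 0, 0], [0, 0, 0], [0, 0, 0], [0, 0, 0]]' --fingers '[85, 85, 85, 85, 85, 85, 85, 85]'

```text
t: 0.95
eef_pos: [0.4514, -0.2511, 0.3113]
ee_rot: [-0.0, 0.708, 0.706, 0.0]
force: [0.1, 0.4, -0.7]
finger_gap: 0.996
```

Run:
```python
from h import *
s=status.read_state();np.save("w1.npy",s,allow_pickle=True);print(s["t"],s["eef_pos"],s["ee_rot"],np.abs(s["dq"]).max())
im=cams.capture("wrist");cv2.imwrite("pics/w1.png",im[:,:,::-1])
```

```text
0.95 [ 0.45136164 -0.25107632  0.31126823] [-5.11908477e-05  7.08324256e-01  7.05887177e-01  1.95002311e-04] 0.058078920579115866
```

View pics/w1.png

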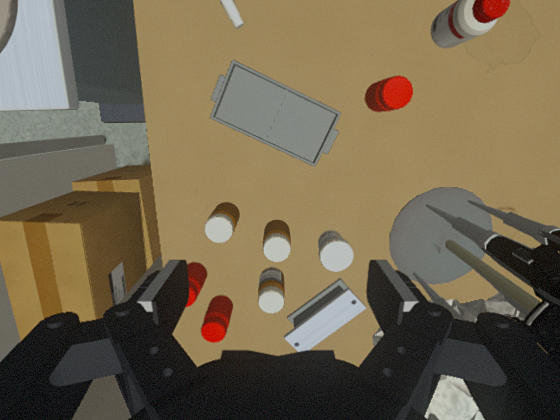

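The wrist view shows the carrier at (275,113), pot lids C (220,229), A (277,246) and B (271,297), the cup (336,250), and the strip (325,317).

Run:
```python
from h import *
im=cv2.imread("pics/w1.png")[:,:,::-1];crop(im,190,195,390,345,4,"pics/w1a.png");crop(im,200,50,350,170,5,"pics/w1b.png")
```

```text
(no output)
```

View pics/w1a.png

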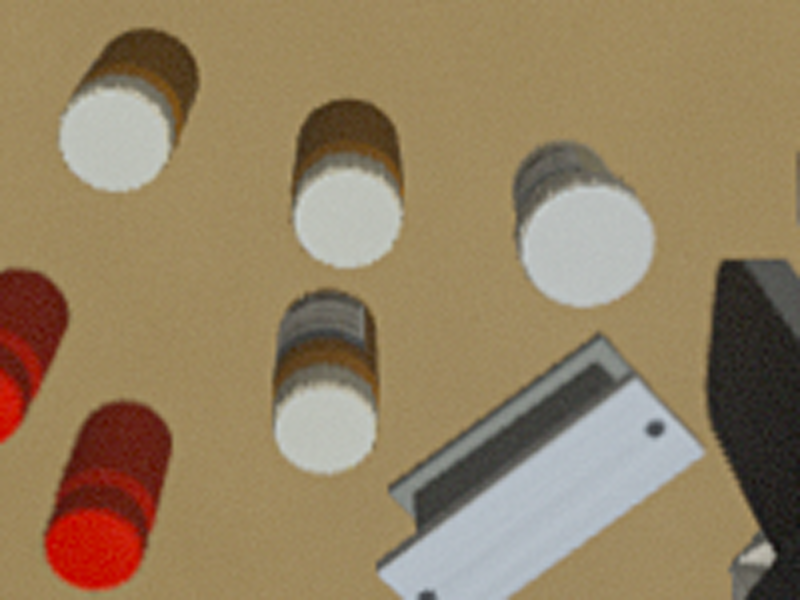

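View pics/w1b.png

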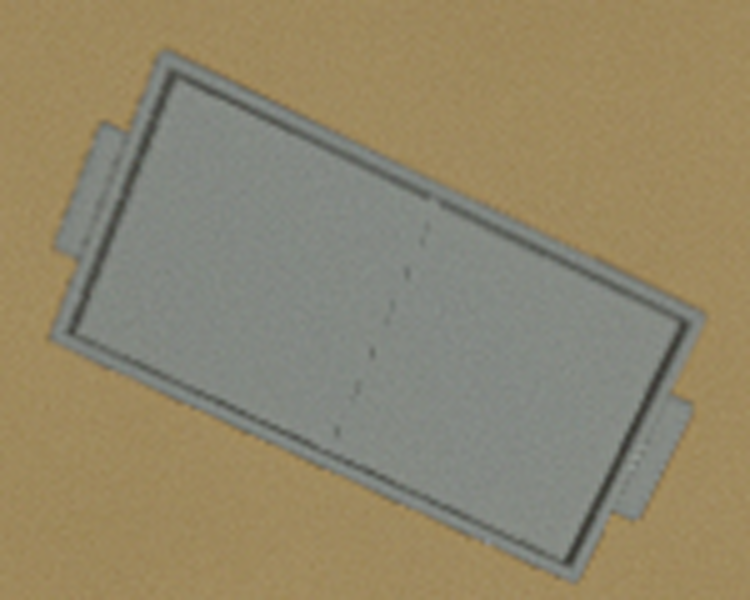

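Run:
```python
from h import *
s=np.load("w1.npy",allow_pickle=True).item()
A=lambda p:[((u+.5)/4-.5+190,(v+.5)/4-.5+195) for u,v in p]
B=lambda p:[((u+.5)/5-.5+200,(v+.5)/5-.5+50) for u,v in p]
np.set_printoptions(precision=4,suppress=True)
print("ABC",pix2w("wrist",A([(348,216),(325,427),(116,136)]),.075,s))
print("ABC diam",[np.linalg.norm(np.diff(pix2w("wrist",A(p),.075,s),axis=0)) for p in ([(293,216),(403,216)],[(274,427),(376,427)])])
print("cup",pix2w("wrist",A([(588,243)]),.06,s))
c=pix2w("wrist",B([(165,48),(706,315),(577,581),(50,336)]),.02,s);print(c,c.mean(0))
print(np.linalg.norm(np.diff(np.r_[c,c[:1]],axis=0),axis=1))
a=c[1]-c[0]+c[2]-c[3];print(np.degrees(np.arctan2(a[1],a[0])));a/=np.linalg.norm(a)
print("comps",c.mean(0)+.04*a,c.mean(0)-.04*a)
h=pix2w("wrist",A([(655,428),(427,597)]),.053,s);print("holes",h,h.mean(0),np.degrees(np.arctan2(*(h[0]-h[1])[[1,0]])))
k=pix2w("wrist",A([(635,377),(704,453),(378,567)]),.053,s);print("corners",k,(k[1]+k[2])/2)
d=k[0]-k[2];print(np.degrees(np.arctan2(d[1],d[0])),np.linalg.norm(np.diff(k[[2,0,1]],axis=0),axis=1))
```

```text
ABC [[ 0.4506 -0.3447  0.075 ]
 [ 0.4421 -0.4258  0.075 ]
 [ 0.3744 -0.316   0.075 ]]
ABC diam [np.float64(0.03686262168065066), np.float64(0.03617709929888852)]
cup [[ 0.5348 -0.362   0.06  ]]
[[ 0.3942 -0.1019  0.02  ]
 [ 0.5385 -0.1693  0.02  ]
 [ 0.5054 -0.2417  0.02  ]
 [ 0.3598 -0.1741  0.02  ]] [ 0.4495 -0.1717  0.02  ]
[0.1593 0.0796 0.1605 0.08  ]
-24.97763050591641
comps [ 0.4857 -0.1886  0.02  ] [ 0.4132 -0.1549  0.02  ]
holes [[ 0.5657 -0.4415  0.053 ]
 [ 0.4809 -0.5176  0.053 ]] [ 0.5233 -0.4795  0.053 ] 41.94380186597039
corners [[ 0.5567 -0.4196  0.053 ]
 [ 0.5851 -0.4526  0.053 ]
 [ 0.4616 -0.5033  0.053 ]] [ 0.5233 -0.4779  0.053 ]
41.32528886770674 [0.1267 0.0436]
```

Run:
```python
from h import *
np.set_printoptions(precision=3,suppress=True)
print(pix2w("side",[(334,140),(306,140),(362,140),(400,155),(372,140),(450,140)],0.0))
print("scene", pix2w("scene",[(154,255),(121,258),(188,255)],0.0))
# pipette tops: side & scene tops triangulate
a=pix2w("side",[(374,90),(345,62),(316,66),(330,55),(321,80),(358,56)],.2);print(a)
print(pix2w("scene",[(178,165),(136,150),(95,172),(106,170),(170,165),(148,178)],.2))
im=cv2.imread("pics/side0.png")[:,:,::-1];crop(im,290,40,420,215,3,"pics/s2.png")
im=cv2.imread("pics/w1.png")[:,:,::-1];crop(im,330,180,560,420,3,"pics/w2.png")
```

```text
[[ 0.713 -0.361  0.   ]
 [ 0.718 -0.279  0.   ]
 [ 0.707 -0.444  0.   ]
 [ 0.644 -0.546  0.   ]
 [ 0.705 -0.474  0.   ]
 [ 0.691 -0.709  0.   ]]
scene [[ 0.704 -0.367  0.   ]
 [ 0.766 -0.421  0.   ]
 [ 0.647 -0.301  0.   ]]
[[ 0.714 -0.452  0.2  ]
 [ 0.826 -0.39   0.2  ]
 [ 0.815 -0.309  0.2  ]
 [ 0.857 -0.353  0.2  ]
 [ 0.76  -0.316  0.2  ]
 [ 0.848 -0.43   0.2  ]]
[[ 0.579 -0.387  0.2  ]
 [ 0.597 -0.538  0.2  ]
 [ 0.733 -0.515  0.2  ]
 [ 0.71  -0.503  0.2  ]
 [ 0.592 -0.402  0.2  ]
 [ 0.667 -0.391  0.2  ]]
```

View pics/s2.png

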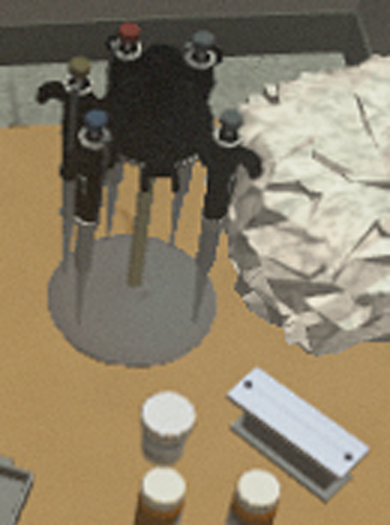

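View pics/w2.png

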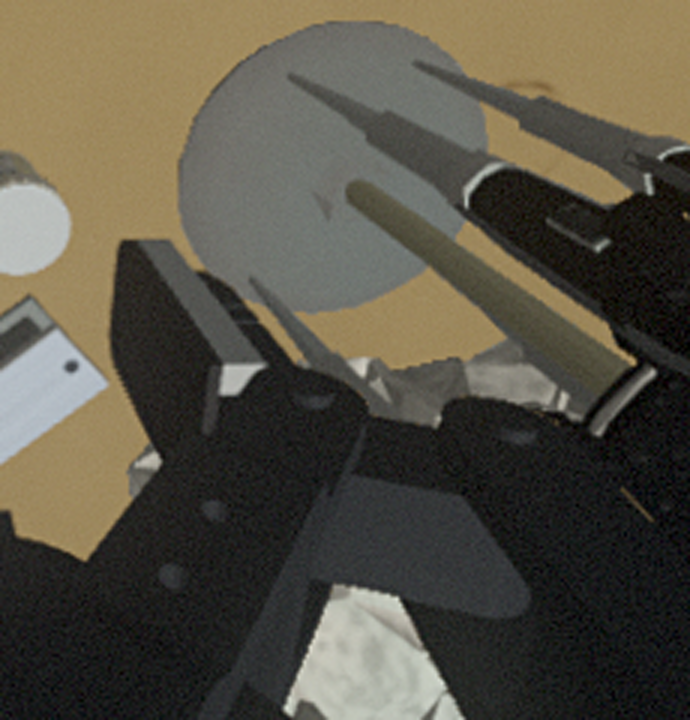

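Run:
```python
from h import *
im=cv2.imread("pics/scene0.png")[:,:,::-1];crop(im,80,130,220,280,4,"pics/c2.png")
```

```text
(no output)
```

View pics/c2.png

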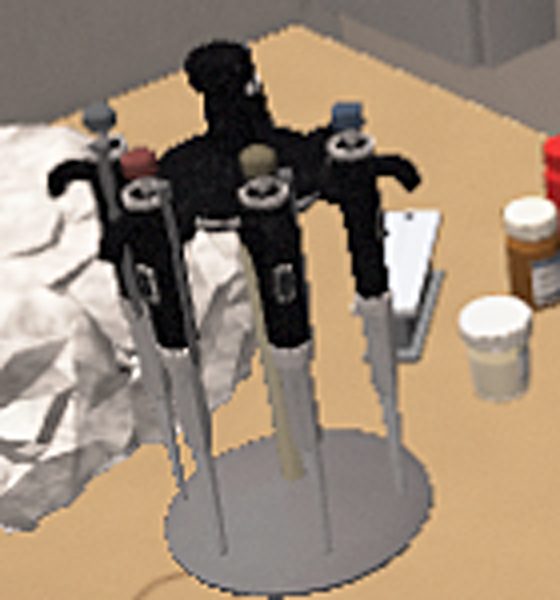

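Run:
```python
from h import *
np.set_printoptions(precision=3,suppress=True)
def tri(a,b):
    P=[]
    for n in("side","scene"):
        c,Rm,o=pose(n);P.append(np.c_[Rm.T,-Rm.T@o])
    u=[cv2.undistortPoints(np.array([[p]],float),K(cams.calibration(n)),cams.calibration(n)["dist_coeffs"]).reshape(2,1) for n,p in(("side",a),("scene",b))]
    X=cv2.triangulatePoints(P[0],P[1],u[0],u[1]);X=(X[:3]/X[3]).T
    return X,w2pix("side",X)-a,w2pix("scene",X)-b
print("blue",tri((321.5,79),(166.7,157)))
print("back",tri((366,80),(135,142)))
print("grey",tri((357,53),(105,159)))
print("blue hook",tri((318,112),(184,176)))
```

```text
blue (array([[ 0.671, -0.299,  0.29 ]]), array([[-0.586,  0.669]]), array([[-0.848, -0.559]]))
back (array([[ 0.669, -0.413,  0.287]]), array([[ 0.613, -0.804]]), array([[0.88 , 0.645]]))
grey (array([[ 0.761, -0.402,  0.287]]), array([[-0.688,  0.938]]), array([[-1.101, -0.857]]))
blue hook (array([[ 0.63 , -0.294,  0.222]]), array([[ 1.089, -1.153]]), array([[1.491, 0.89 ]]))
```

>>> carry_out --offset '[[0, 0, 8], [0, 0, 8], [0, 0, 8], [0, 0, 8], [0, 0, 8], [0, 0, 8], [0, 0, 8], [0, 0, 8]]' --angular '[[0, 0, 0.1432], [0, 0, 0.1432], [0, 0, 0.1432], [0, 0, 0.1432], [0, 0, 0.1432], [0, 0, 0.1432], [0, 0, 0.1432], [0, 0, 0.1432]]' --fingers '[65, 65, 65, 65, 65, 65, 65, 65]'

```text
t: 1.8
eef_pos: [0.4529, -0.2472, 0.2461]
ee_rot: [-0.001, 0.978, 0.21, -0.0]
force: [-0.0, 0.2, 0.7]
finger_gap: 0.761
```

>>> carry_out --offset '[[0, 0, 8], [0, 0, 8], [0, 0, 8], [0, 0, 8], [0, 0, 8], [0, 0, 8], [0, 0, 0]]' --angular '[[0, 0, 0.1432], [0, 0, 0.1432], [0, 0, 0.1432], [0, 0, 0.1432], [0, 0, 0.1432], [0, 0, 0.1432], [0, 0, 0]]' --fingers '[65, 65, 65, 65, 65, 65, 65]'

```text
t: 2.5
eef_pos: [0.4521, -0.2469, 0.1974]
ee_rot: [-0.001, 0.977, -0.213, -0.002]
force: [-1.0, 0.1, -0.3]
finger_gap: 0.765
```

```bash
cat >> h.py <<'E'
def goto(x,y,z,jaw=None):
    """tool-frame offset(mm) to world target; and tool-z turn/tilt (rad) for jaw dir (deg)"""
    s=status.read_state();Rm=rot(s["ee_rot"]).as_matrix()
    d=Rm.T@(np.array([x,y,z])-s["eef_pos"])*1000
    yaw=np.degrees(np.arctan2(Rm[1,1],Rm[0,1]))
    print("t",round(s["t"],2),"pos",np.round(s["eef_pos"],4),"jaw yaw",round(yaw,2),"toolz",np.round(Rm[:,2],4),"gap",round(s["finger_gap"],3),"F",np.round(s["force"],1))
    print("offset mm",np.round(d,1),"norm",round(np.linalg.norm(d),1))
    if jaw is not None:
        T=np.array([[0,0,0],[0,0,0],[0,0,0]],float);j=np.radians(jaw)
        y=np.array([np.cos(j),np.sin(j),0]);zz=np.array([0,0,-1.]);x_=np.cross(y,zz)
        rv=R.from_matrix(Rm.T@np.c_[x_,y,zz]).as_rotvec();print("rotvec",np.round(rv,4))
E
python3 -c "
from h import *
goto(.3745,-.3165,.15,-114.9)"
```

```text
t 2.5 pos [ 0.4521 -0.2469  0.1974] jaw yaw -114.61 toolz [-0.0034  0.0026 -1.    ] gap 0.765 F [-1.   0.1 -0.3]
offset mm [-41.3  95.6  47.5] norm 114.5
rotvec [-0.0009  0.0042  0.0051]
```

Next, above C (jaw -114.9), with a small tilt correction.

>>> carry_out --offset '[[-14, 32, 16], [-14, 32, 16], [-13, 32, 15], [0, 0, 0], [0, 0, 0]]' --angular '[[0, 0.004, 0.005], [0, 0, 0], [0, 0, 0], [0, 0, 0], [0, 0, 0]]' --fingers '[65, 65, 65, 65, 65]'

```text
t: 3.0
eef_pos: [0.3745, -0.319, 0.152]
ee_rot: [-0.0, 0.976, -0.217, 0.002]
force: [1.0, 0.5, -0.5]
finger_gap: 0.762
```

```bash
python3 -c "
from h import *
goto(.3745,-.3165,.026,-114.9)
s=status.read_state();np.save('w2.npy',s,allow_pickle=True)
im=cams.capture('wrist');cv2.imwrite('pics/w3.png',im[:,:,::-1])
print(w2pix('wrist',[[.3745,-.3165,.075]],s))"
```

```text
t 3.0 pos [ 0.3745 -0.319   0.152 ] jaw yaw -115.03 toolz [ 3.6e-03 -6.0e-04 -1.0e+00] gap 0.762 F [ 1.   0.5 -0.5]
offset mm [ -1.5  -2.1 126. ] norm 126.1
rotvec [-0.001  -0.0035 -0.0023]
[[275.27180483 220.79572426]]
```

View pics/w3.png

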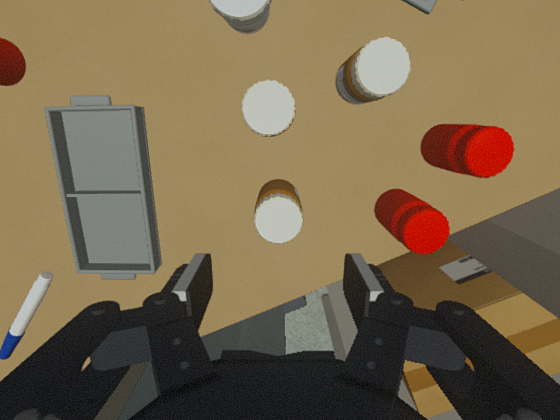

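```bash
python3 -c "
from h import *
s=np.load('w2.npy',allow_pickle=True).item()
im=cv2.imread('pics/w3.png')[:,:,::-1]
crop(im,240,165,320,255,6,'pics/w3c.png')
np.set_printoptions(precision=4,suppress=True)
m=(im.min(2)>175).astype(np.uint8);n,l,st,ce=cv2.connectedComponentsWithStats(m)
for i in range(1,n):
  if st[i,4]>800: print(st[i],ce[i],pix2w('wrist',[ce[i]],.075,s))
c=pix2w('wrist',[(46,108),(136,108),(153,272),(80,272)],.02,s);print(c,c.mean(0),s['dq'])"
```

```text
[ 358   37   52   57 2215] [383.4862  65.7047] [[ 0.4422 -0.4278  0.075 ]]
[ 243   81   50   53 2073] [267.8394 107.1129] [[ 0.4506 -0.3466  0.075 ]]
[ 256  197   45   46 1570] [278.0586 220.242 ] [[ 0.374  -0.3186  0.075 ]]
[[ 0.537  -0.1705  0.02  ]
 [ 0.5018 -0.2429  0.02  ]
 [ 0.3612 -0.1744  0.02  ]
 [ 0.3924 -0.1059  0.02  ]] [ 0.4481 -0.1735  0.02  ] [-0.0276 -0.0034 -0.0342 -0.0294 -0.0092 -0.0002 -0.0108]
```

View pics/w3c.png

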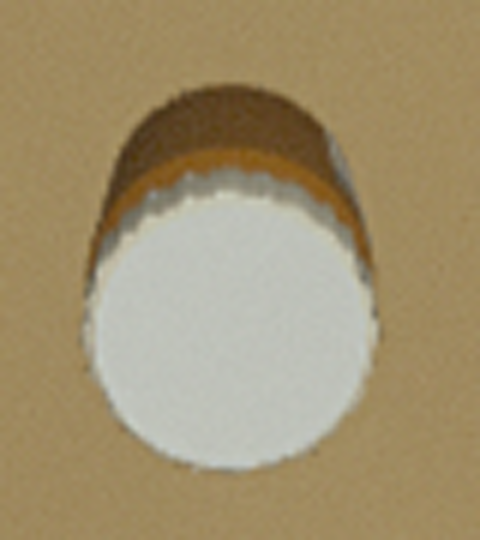

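```bash
python3 -c "
from h import *
goto(.374,-.3175,.026,-114.9)"
```

```text
t 3.05 pos [ 0.3757 -0.3185  0.1524] jaw yaw -114.93 toolz [ 4.8e-03 -9.0e-04 -1.0e+00] gap 0.759 F [1.1 0.4 1. ]
offset mm [ -2.6   0.  126.4] norm 126.4
rotvec [-0.0012 -0.0047 -0.0005]
```

>>> carry_out --offset '[[-2, 0, 16], [0, 0, 30], [0, 0, 30], [0, 0, 30], [0, 0, 20], [0, 0, 0]]' --angular '[[0, -0.004, 0], [0, 0, 0], [0, 0, 0], [0, 0, 0], [0, 0, 0], [0, 0, 0]]' --fingers '[65, 65, 65, 65, 65, 65]' --force 30

```text
t: 3.65
eef_pos: [0.3727, -0.3155, 0.0239]
ee_rot: [-0.002, 0.977, -0.215, -0.002]
force: [-0.5, -0.2, 0.1]
finger_gap: 0.762
```

```bash
python3 -c "
from h import *
goto(.374,-.3175,.026,-114.9)
im=cams.capture('wrist');crop(im,130,150,430,350,2.5,'pics/w4.png')"
```

```text
t 3.65 pos [ 0.3727 -0.3155  0.0239] jaw yaw -114.86 toolz [-0.0038  0.0043 -1.    ] gap 0.762 F [-0.5 -0.2  0.1]
offset mm [ 2.   1.3 -2.1] norm 3.2
rotvec [-0.0023  0.0053  0.0008]
```

View pics/w4.png

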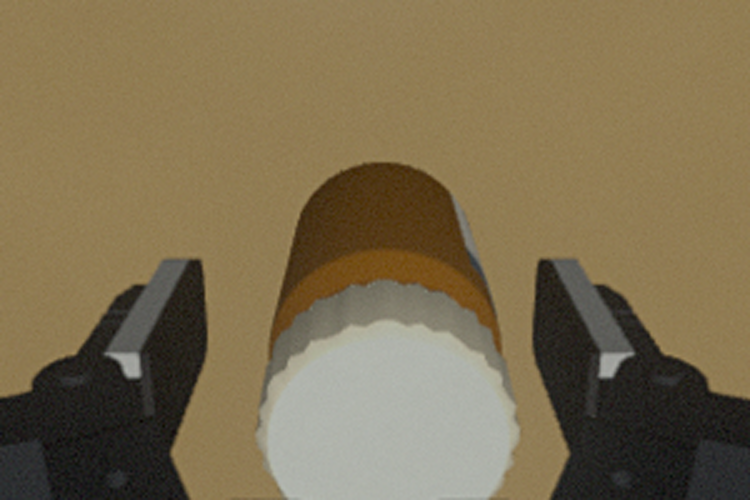

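The pot lid in this crop is centred between the pads (388,410), so I'm closing.

>>> carry_out --offset '[[0, 0, 0], [0, 0, 0], [0, 0, 0], [0, 0, 0], [0, 0, 0], [0, 0, 0]]' --angular '[[0, 0, 0], [0, 0, 0], [0, 0, 0], [0, 0, 0], [0, 0, 0], [0, 0, 0]]' --fingers '[36, 36, 36, 36, 36, 36]' --force 30

```text
t: 4.3
eef_pos: [0.3745, -0.3194, 0.0279]
ee_rot: [0.0, 0.976, -0.217, 0.002]
force: [0.5, 1.2, 7.0]
finger_gap: 0.449
```

```bash
python3 -c "
from h import *
s=status.read_state();np.save('w5.npy',s,allow_pickle=True)
im=cams.capture('wrist');crop(im,130,150,430,350,2.5,'pics/w5.png');cv2.imwrite('pics/w5f.png',im[:,:,::-1])
goto(.449-.0363,-.1725+.0168,.13,-114.9)"
```

```text
t 4.35 pos [ 0.3745 -0.3194  0.0279] jaw yaw -115.11 toolz [ 0.0039 -0.0015 -1.    ] gap 0.451 F [1.  0.7 7. ]
offset mm [ -34.5 -164.5 -102.2] norm 196.7
rotvec [-0.0003 -0.0042 -0.0037]
```

View pics/w5.png

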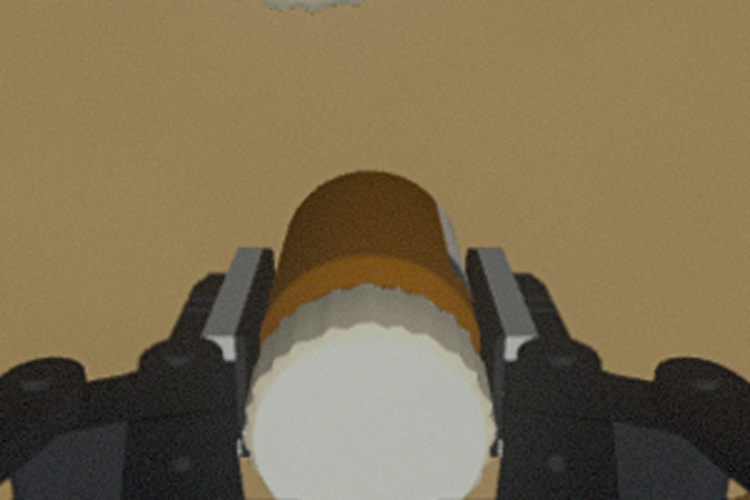

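>>> carry_out --offset '[[0, 0, -20], [0, 0, -40], [0, -41, 0], [0, -41, 0], [0, -41, 0], [-35, -30, 0], [0, -10, 0], [0, 0, 0]]' --angular '[[0, 0, 0], [0, 0, 0], [0, 0, 0], [0, 0, 0], [0, 0, 0], [0, 0, 0], [0, 0, 0], [0, 0, 0]]' --fingers '[36, 36, 36, 36, 36, 36, 36, 36]'

```text
t: 5.15
eef_pos: [0.4102, -0.1541, 0.0861]
ee_rot: [-0.001, 0.977, -0.215, -0.0]
force: [1.4, -0.2, 0.2]
finger_gap: 0.448
```

```bash
python3 -c "
from h import *
for i in range(4):
  goto(.449-.0363,-.1725+.0168,.03,-114.9)
  im=cams.capture('side' if i==0 else 'wrist');
  if i==0: crop(im,220,150,400,280,4,'pics/s6.png')
  if i==3: cv2.imwrite('pics/w6.png',im[:,:,::-1])
"
```

```text
t 5.15 pos [ 0.4102 -0.1541  0.0861] jaw yaw -114.89 toolz [ 1.0e-04  1.1e-03 -1.0e+00] gap 0.448 F [ 1.4 -0.2  0.2]
offset mm [ 3.   0.4 56.1] norm 56.2
rotvec [-0.001   0.0004  0.0002]
t 5.2 pos [ 0.4106 -0.1564  0.0865] jaw yaw -115.05 toolz [ 1.2e-03 -7.0e-04 -1.0e+00] gap 0.445 F [ 0.2 -0.  -0.7]
offset mm [ 1.5 -1.5 56.5] norm 56.6
rotvec [ 0.0001 -0.0013 -0.0027]
t 5.25 pos [ 0.4106 -0.1577  0.0867] jaw yaw -115.19 toolz [ 0.0014 -0.0014 -1.    ] gap 0.448 F [-0.3 -0.2 -0.9]
offset mm [ 0.9 -2.7 56.7] norm 56.7
rotvec [ 0.0007 -0.0019 -0.0051]
t 5.3 pos [ 0.4105 -0.1583  0.0867] jaw yaw -115.27 toolz [ 0.0013 -0.0016 -1.    ] gap 0.45 F [ 0.8 -0.  -1.4]
offset mm [ 0.7 -3.3 56.7] norm 56.8
rotvec [ 0.0009 -0.0018 -0.0065]
```

View pics/w6.png

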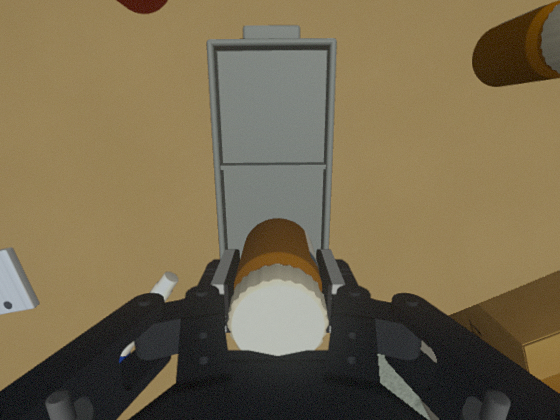

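View pics/s6.png

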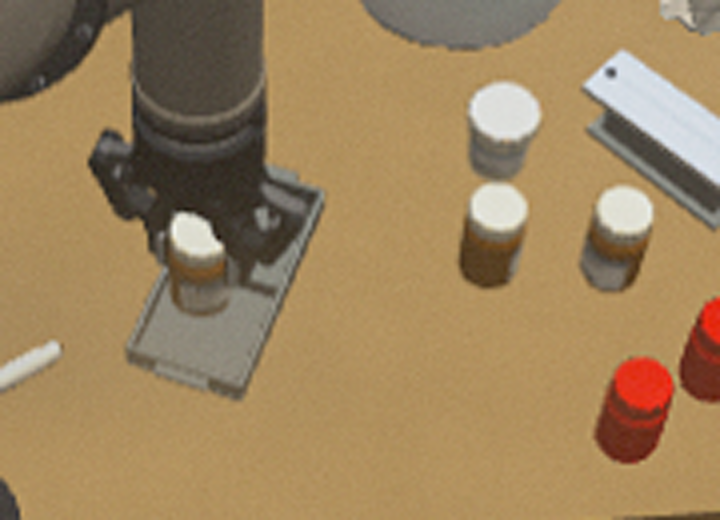

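```bash
python3 -c "
from h import *
s=status.read_state();np.set_printoptions(precision=4,suppress=True)
im=cams.capture('wrist');crop(im,190,15,360,265,3,'pics/w7.png')
np.save('w7.npy',s,allow_pickle=True)
goto(.449-.0363,-.1725+.0168,.03,-114.9)"
```

```text
t 5.4 pos [ 0.4104 -0.1584  0.0865] jaw yaw -115.32 toolz [ 0.0008 -0.0012 -1.    ] gap 0.45 F [ 0.5 -0.7 -1.2]
offset mm [ 0.9 -3.4 56.5] norm 56.6
rotvec [ 0.0008 -0.0012 -0.0074]
```

View pics/w7.png

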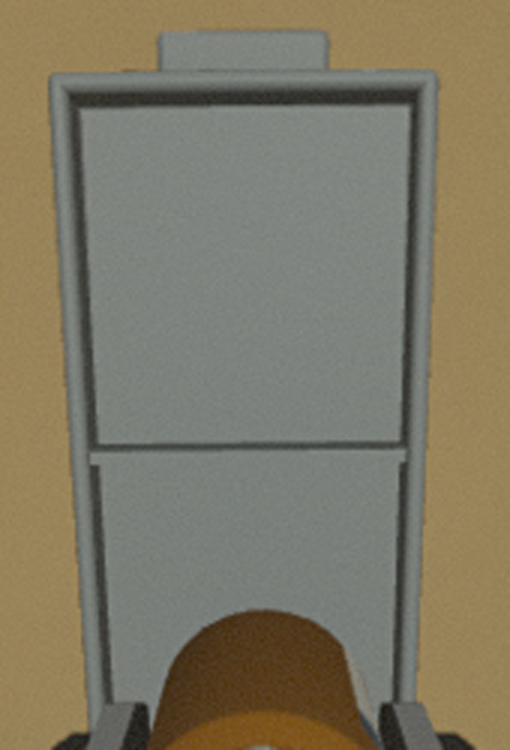

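```bash
python3 -c "
from h import *
s=np.load('w7.npy',allow_pickle=True).item();np.set_printoptions(precision=4,suppress=True)
f=lambda p:[((u+.5)/3-.5+190,(v+.5)/3-.5+15) for u,v in p]
c=pix2w('wrist',f([(51,75),(437,72),(425,450),(77,450)]),.02,s);print(c)
print(np.linalg.norm(c[0]-c[1]),np.linalg.norm(c[2]-c[3]))
a=(c[0]+c[1])/2-(c[2]+c[3])/2;print(np.linalg.norm(a),np.degrees(np.arctan2(a[1],a[0])))
e=c[0]-c[1];print(np.degrees(np.arctan2(e[1],e[0]))-90)
for t in(-24.9,):
  d=np.array([np.cos(np.radians(t)),np.sin(np.radians(t))]);m=(c[0]+c[1])[:2]/2
  print('centre',m-.08*d,'comps',m-.12*d,m-.04*d)
"
```

```text
[[ 0.5383 -0.1698  0.02  ]
 [ 0.5046 -0.2421  0.02  ]
 [ 0.4335 -0.2095  0.02  ]
 [ 0.4674 -0.1379  0.02  ]]
0.07975052307600318 0.07931417752212602
0.0780101281552615 -24.443351830313702
-24.95857866825922
centre [ 0.4489 -0.1723] comps [ 0.4126 -0.1554] [ 0.4852 -0.1891]
```

```bash
python3 -c "
from h import *
s=np.load('w7.npy',allow_pickle=True).item();np.set_printoptions(precision=4,suppress=True)
im=cv2.imread('pics/w6.png')[:,:,::-1];crop(im,215,210,345,365,4,'pics/w6c.png')
s0=s;Rm=rot(s['ee_rot']).as_matrix()
for p in [(278.5,312),(278.5,317),(278.5,320)]:
  X=pix2w('wrist',[p],s['eef_pos'][2]+.047,s)[0];print(X,Rm.T@(X-s['eef_pos'])*1000)
"
```

```text
[ 0.4152 -0.1605  0.1336] [  5.2496  -0.1086 -46.9914]
[ 0.4133 -0.1596  0.1336] [  3.1383  -0.107  -46.9949]
[ 0.4122 -0.1591  0.1336] [  1.8593  -0.106  -46.9971]
```

View pics/w6c.png

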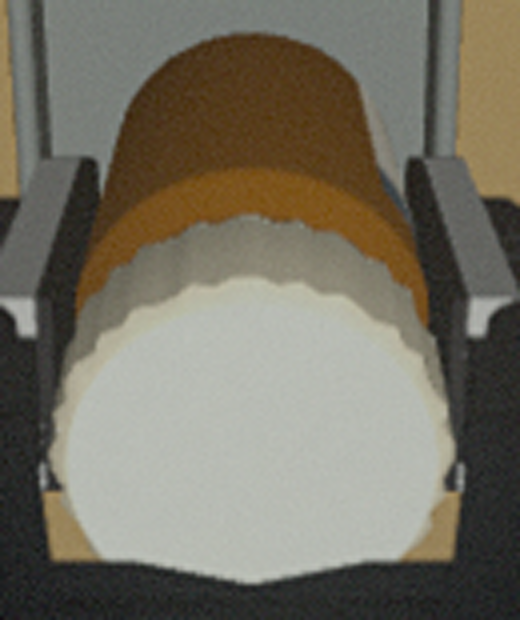

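>>> carry_out --offset '[[1, -3.7, 0], [0, 0, 15], [0, 0, 18], [0, 0, 15], [0, 0, 4], [0, 0, 0], [0, 0, 0], [0, 0, 0]]' --angular '[[0, 0, -0.007], [0, 0, 0], [0, 0, 0], [0, 0, 0], [0, 0, 0], [0, 0, 0], [0, 0, 0], [0, 0, 0]]' --fingers '[36, 36, 36, 36, 36, 36, 36, 36]'

```text
t: 6.2
eef_pos: [0.4135, -0.1538, 0.035]
ee_rot: [0.0, 0.977, -0.214, 0.001]
force: [-0.1, -0.2, -0.6]
finger_gap: 0.451
```

```bash
python3 -c "
from h import *
goto(.4126,-.1554,.0309,-114.9)
im=cams.capture('side');crop(im,240,180,340,260,7,'pics/s8.png')"
```

```text
t 6.2 pos [ 0.4135 -0.1538  0.035 ] jaw yaw -114.76 toolz [ 1.8e-03 -5.0e-04 -1.0e+00] gap 0.451 F [-0.1 -0.2 -0.6]
offset mm [-0.2  1.8  4.1] norm 4.5
rotvec [-0.0003 -0.0019  0.0025]
```

View pics/s8.png

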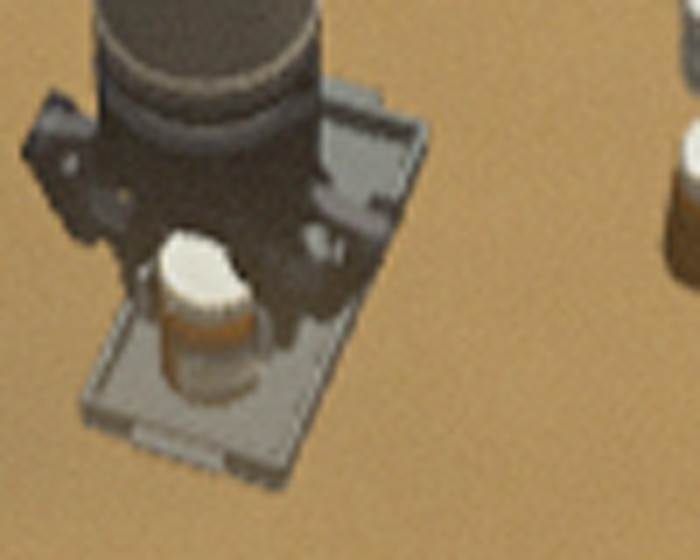

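>>> carry_out --offset '[[0, 1.5, 1.5], [0, 0, 1.5], [0, 0, 1], [0, 0, 0], [0, 0, 0], [0, 0, 0]]' --angular '[[0, 0, 0], [0, 0, 0], [0, 0, 0], [0, 0, 0], [0, 0, 0], [0, 0, 0]]' --fingers '[36, 36, 36, 36, 36, 36]'

```text
t: 6.85
eef_pos: [0.4121, -0.155, 0.0309]
ee_rot: [-0.0, 0.977, -0.214, 0.0]
force: [-1.6, 1.1, 4.3]
finger_gap: 0.448
```

```bash
python3 -c "
from h import *
goto(.4126,-.1554,.0309,-114.9)"
```

```text
t 6.85 pos [ 0.4121 -0.155   0.0309] jaw yaw -114.76 toolz [ 2.e-04  2.e-04 -1.e+00] gap 0.448 F [-1.6  1.1  4.3]
offset mm [0.6 0.2 0. ] norm 0.6
rotvec [-0.0003 -0.0001  0.0025]
```

>>> carry_out --offset '[[0, 0, 0], [0, 0, 0], [0, 0, 0], [0, 0, -20], [0, 0, -50], [0, 0, -45], [0, 0, 0], [0, 0, 0]]' --angular '[[0, 0, 0], [0, 0, 0], [0, 0, 0], [0, 0, 0], [0, 0, 0], [0, 0, 0], [0, 0, 0], [0, 0, 0]]' --fingers '[60, 60, 60, 60, 60, 60, 60, 60]'

```text
t: 7.65
eef_pos: [0.4129, -0.155, 0.1462]
ee_rot: [-0.0, 0.977, -0.214, 0.001]
force: [-1.5, 0.5, -1.3]
finger_gap: 0.703
```

```bash
python3 -c "
from h import *
goto(.442,-.4265,.15,-114.9)
s=status.read_state()
im=cams.capture('wrist');cv2.imwrite('pics/w9.png',im[:,:,::-1]);np.save('w9.npy',s,allow_pickle=True)
goto(.442,-.4265,.15,-114.9)
"
```

```text
t 7.65 pos [ 0.4129 -0.155   0.1462] jaw yaw -114.74 toolz [ 2.9e-03 -3.0e-04 -1.0e+00] gap 0.703 F [-1.5  0.5 -1.3]
offset mm [140.1 234.4  -3.6] norm 273.1
rotvec [-0.0009 -0.0027  0.0028]
t 7.7 pos [ 0.4116 -0.1545  0.1448] jaw yaw -114.74 toolz [-6.e-04  5.e-04 -1.e+00] gap 0.703 F [-0.6  0.6 -0.4]
offset mm [141.4 234.3  -5.3] norm 273.7
rotvec [-0.0002  0.0007  0.0028]
```

View pics/w9.png

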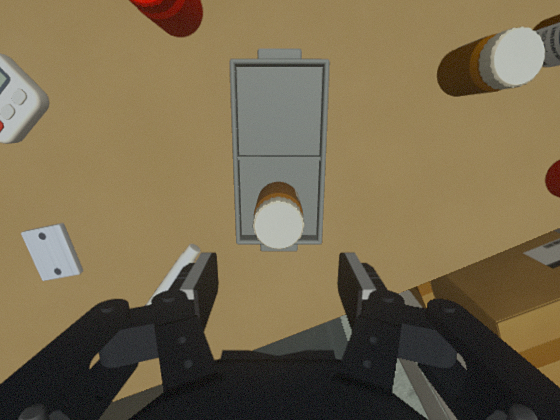

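```bash
python3 -c "
from h import *
s=np.load('w9.npy',allow_pickle=True).item();np.set_printoptions(precision=4,suppress=True)
im=cv2.imread('pics/w9.png')[:,:,::-1];crop(im,220,40,340,260,3.4,'pics/w9c.png')
print(pix2w('wrist',[(278,222.5)],.078,s))
c=pix2w('wrist',[(231,60),(328,60),(322,242),(237,242)],.02,s);print(c,c.mean(0))"
```

```text
[[ 0.4134 -0.155   0.078 ]]
[[ 0.5373 -0.1702  0.02  ]
 [ 0.5044 -0.2414  0.02  ]
 [ 0.3607 -0.1765  0.02  ]
 [ 0.3943 -0.1036  0.02  ]] [ 0.4492 -0.1729  0.02  ]
```

View pics/w9c.png

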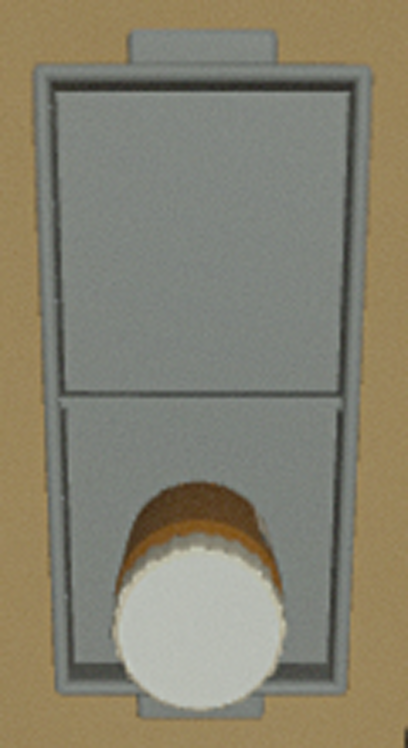

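Pot C stands in its compartment within about 1 mm of the middle. Next, pot B.

>>> carry_out --offset '[[23.5, 39, 0], [23.5, 39, 0], [23.5, 39, 0], [23.5, 39, 0], [23.5, 39, 0], [23.5, 39, 0], [0, 0, 0], [0, 0, 0]]' --angular '[[0, 0, 0], [0, 0, 0], [0, 0, 0], [0, 0, 0], [0, 0, 0], [0, 0, 0], [0, 0, 0], [0, 0, 0]]' --fingers '[62, 62, 62, 62, 62, 62, 62, 62]'

```text
t: 8.5
eef_pos: [0.4402, -0.4265, 0.1423]
ee_rot: [-0.001, 0.976, -0.216, -0.003]
force: [-0.3, 0.6, 0.3]
finger_gap: 0.724
```

>>> carry_out --offset '[[0, 0, 0], [0, 0, 0]]' --angular '[[0, 0, 0], [0, 0, 0]]' --fingers '[62, 62]'

```text
t: 8.7
eef_pos: [0.4427, -0.424, 0.1445]
ee_rot: [-0.001, 0.977, -0.213, -0.0]
force: [1.2, 0.1, -0.4]
finger_gap: 0.724
```

```bash
cat >> h.py <<'E'
def lids(im,s,z=.075,thr=175):
    m=(im.min(2)>thr).astype(np.uint8);n,l,st,ce=cv2.connectedComponentsWithStats(m)
    for i in range(1,n):
        if st[i,4]>700: print("lid",st[i],np.round(ce[i],1),np.round(pix2w('wrist',[ce[i]],z,s),4))
E
python3 -c "
from h import *
s=status.read_state()
im=cams.capture('wrist');cv2.imwrite('pics/w10.png',im[:,:,::-1])
lids(im,s)
goto(.442,-.4265,.026,-114.9)
"
```

```text
t 8.75 pos [ 0.4428 -0.4243  0.145 ] jaw yaw -114.6 toolz [ 2.0e-04  1.7e-03 -1.0e+00] gap 0.725 F [ 0.1 -0.4 -0.8]
offset mm [  0.2   2.6 119. ] norm 119.0
rotvec [-0.0016  0.0005  0.0052]
```

View pics/w10.png

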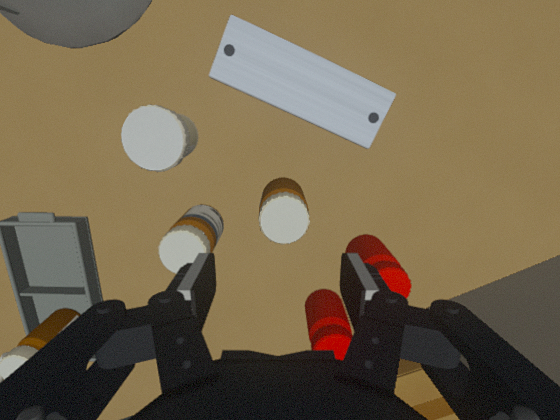

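```bash
python3 -c "
from h import *
s=status.read_state();np.set_printoptions(precision=4,suppress=True)
s['eef_pos']=np.array([.4428,-.4241,.1448])
print('B,A',pix2w('wrist',[(284,219),(185,252)],.075,s),'cup',pix2w('wrist',[(154,138)],.06,s))
k=pix2w('wrist',[(231,15),(396,95),(371,149),(209,76)],.053,s);print(k,k.mean(0))
h=pix2w('wrist',[(229.5,50),(373.5,118)],.053,s);print(h,h.mean(0),np.degrees(np.arctan2(*(h[0]-h[1])[[1,0]])))
im=cv2.imread('pics/w10.png')[:,:,::-1];crop(im,200,0,410,160,3.6,'pics/w10c.png')"
```

```text
B,A [[ 0.4433 -0.4289  0.075 ]
 [ 0.4505 -0.35    0.075 ]] cup [[ 0.5348 -0.3664  0.06  ]]
[[ 0.5848 -0.4536  0.053 ]
 [ 0.4889 -0.539   0.053 ]
 [ 0.4599 -0.509   0.053 ]
 [ 0.5565 -0.4217  0.053 ]] [ 0.5225 -0.4808  0.053 ]
[[ 0.5655 -0.4427  0.053 ]
 [ 0.4804 -0.5185  0.053 ]] [ 0.523  -0.4806  0.053 ] 41.698713084015
```

View pics/w10c.png

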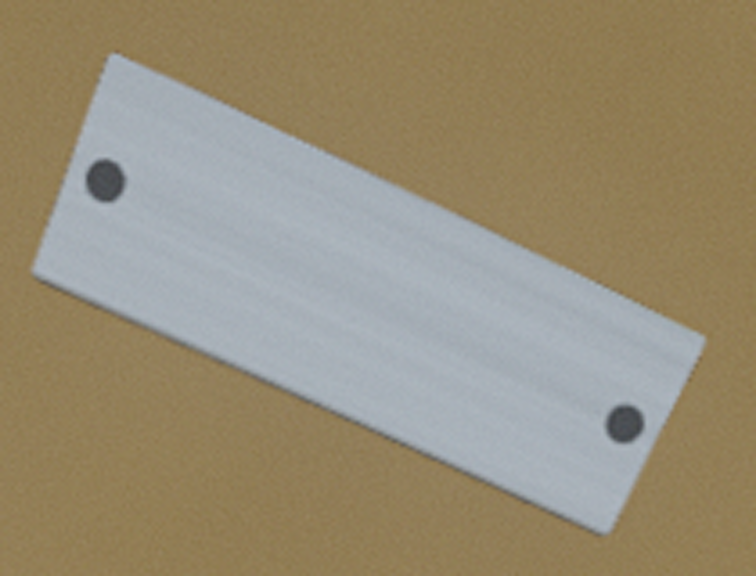

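>>> carry_out --offset '[[1.7, 3.5, 19], [0, 0, 30], [0, 0, 35], [0, 0, 25], [0, 0, 10], [0, 0, 0], [0, 0, 0], [0, 0, 0]]' --angular '[[0, 0, 0.005], [0, 0, 0], [0, 0, 0], [0, 0, 0], [0, 0, 0], [0, 0, 0], [0, 0, 0], [0, 0, 0]]' --fingers '[62, 62, 62, 62, 62, 62, 62, 62]'

```text
t: 9.55
eef_pos: [0.4434, -0.4314, 0.0283]
ee_rot: [0.001, 0.976, -0.217, 0.002]
force: [0.4, -1.5, 1.2]
finger_gap: 0.727
```

>>> carry_out --offset '[[0, 0, 0], [0, 0, 0], [0, 0, 0], [0, 0, 0], [0, 0, 0], [0, 0, 0], [0, 0, 0]]' --angular '[[0, 0, 0], [0, 0, 0], [0, 0, 0], [0, 0, 0], [0, 0, 0], [0, 0, 0], [0, 0, 0]]' --fingers '[36, 36, 36, 36, 36, 36, 36]' --force 30

```text
t: 10.25
eef_pos: [0.4431, -0.4309, 0.0277]
ee_rot: [0.0, 0.976, -0.217, 0.001]
force: [0.2, 0.7, 6.3]
finger_gap: 0.447
```

```bash
python3 -c "
from h import *
im=cams.capture('wrist');crop(im,130,150,430,350,2.5,'pics/w11.png')
goto(.4857,-.1893,.12,-114.9)
"
```

```text
t 10.3 pos [ 0.4431 -0.4309  0.0277] jaw yaw -115.02 toolz [ 0.0022 -0.0015 -1.    ] gap 0.447 F [0.1 0.7 6.5]
offset mm [ -63.4 -236.9  -92.6] norm 262.2
rotvec [ 0.0004 -0.0026 -0.0022]
```

View pics/w11.png

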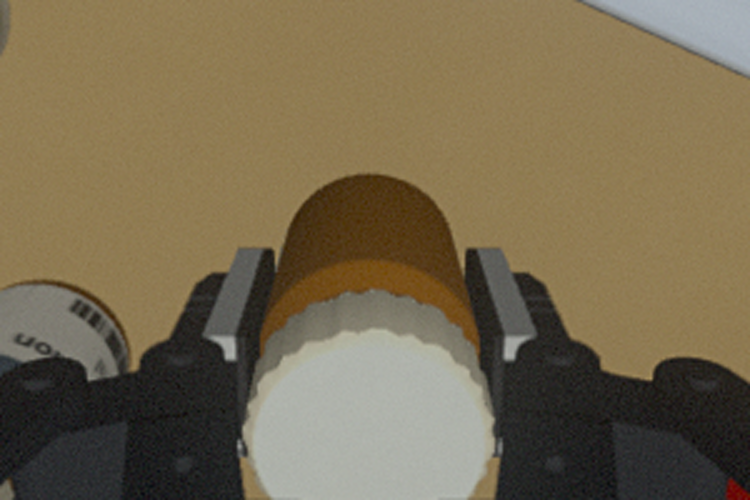

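>>> carry_out --offset '[[0, 0, -20], [0, 0, -40], [0, 0, -38], [-10.4, -39.5, 0], [-10.4, -39.5, 0], [-10.4, -39.5, 0], [-10.4, -39.5, 0], [-10.4, -39.5, 0]]' --angular '[[0, 0, 0], [0, 0, 0], [0, 0, 0], [0, 0, 0], [0, 0, 0], [0, 0, 0], [0, 0, 0], [0, 0, 0]]' --fingers '[36, 36, 36, 36, 36, 36, 36, 36]'

```text
t: 11.1
eef_pos: [0.4784, -0.2276, 0.1239]
ee_rot: [-0.0, 0.976, -0.217, -0.0]
force: [0.8, 0.0, -0.3]
finger_gap: 0.449
```

>>> carry_out --offset '[[-10.4, -39.5, 0], [0, 0, 0], [0, 0, 0], [0, 0, 0], [0, 0, 0], [0, 0, 0]]' --angular '[[0, 0, 0], [0, 0, 0], [0, 0, 0], [0, 0, 0], [0, 0, 0], [0, 0, 0]]' --fingers '[36, 36, 36, 36, 36, 36]'

```text
t: 11.7
eef_pos: [0.4854, -0.1907, 0.1242]
ee_rot: [0.0, 0.976, -0.218, -0.0]
force: [-0.6, 0.2, -1.2]
finger_gap: 0.446
```

```bash
python3 -c "
from h import *
s=status.read_state()
im=cams.capture('wrist');cv2.imwrite('pics/w12.png',im[:,:,::-1])
np.save('w12.npy',s,allow_pickle=True)
goto(.4857,-.1893,.0307,-114.9)
"
```

```text
t 11.75 pos [ 0.4856 -0.1904  0.1242] jaw yaw -115.17 toolz [-1.e-04 -5.e-04 -1.e+00] gap 0.444 F [-0.3 -0.3 -1. ]
offset mm [-0.4 -1.1 93.5] norm 93.5
rotvec [ 0.0005 -0.0001 -0.0047]
```

View pics/w12.png

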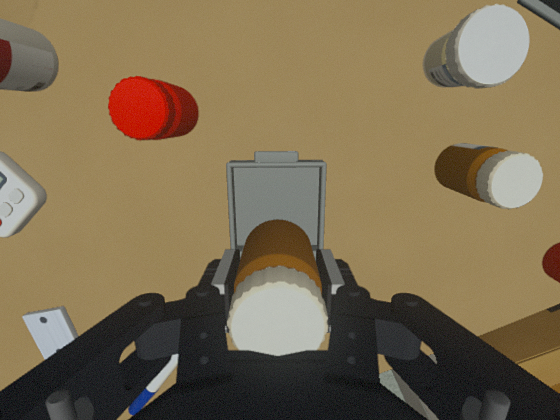

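```bash
python3 -c "
from h import *
s=np.load('w12.npy',allow_pickle=True).item();np.set_printoptions(precision=4,suppress=True)
im=cv2.imread('pics/w12.png')[:,:,::-1];crop(im,210,145,345,365,3.4,'pics/w12c.png')
c=pix2w('wrist',[(228,162),(327,161)],.02,s);print(c,np.linalg.norm(c[0]-c[1]),c.mean(0)[:2]-.04*np.array([.907,-.421]))"
```

```text
[[ 0.5383 -0.1711  0.02  ]
 [ 0.5051 -0.2435  0.02  ]] 0.07959887836549252 [ 0.4854 -0.1905]
```

View pics/w12c.png

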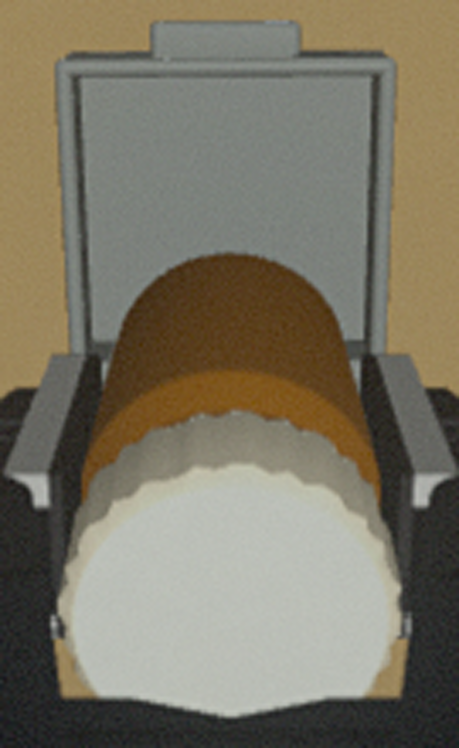

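>>> carry_out --offset '[[0.7, -0.8, 20], [0, 0, 30], [0, 0, 25], [0, 0, 12], [0, 0, 3], [0, 0, 0], [0, 0, 0], [0, 0, 0]]' --angular '[[0, 0, -0.004], [0, 0, 0], [0, 0, 0], [0, 0, 0], [0, 0, 0], [0, 0, 0], [0, 0, 0], [0, 0, 0]]' --fingers '[36, 36, 36, 36, 36, 36, 36, 36]'

```text
t: 12.55
eef_pos: [0.4881, -0.1892, 0.0355]
ee_rot: [0.0, 0.977, -0.215, 0.001]
force: [-0.4, -0.0, -1.5]
finger_gap: 0.45
```

```bash
python3 -c "
from h import *
goto(.4865,-.1899,.0307,-114.9)
"
```

```text
t 12.55 pos [ 0.4881 -0.1892  0.0355] jaw yaw -114.81 toolz [ 2.7e-03 -8.0e-04 -1.0e+00] gap 0.45 F [-0.4 -0.  -1.5]
offset mm [-1.1  1.3  4.8] norm 5.1
rotvec [-0.0004 -0.0028  0.0016]
```

>>> carry_out --offset '[[0, 0, 1.5], [0, 0, 1.5], [0, 0, 1], [0, 0, 0], [0, 0, 0], [0, 0, 0]]' --angular '[[0, 0, 0], [0, 0, 0], [0, 0, 0], [0, 0, 0], [0, 0, 0], [0, 0, 0]]' --fingers '[36, 36, 36, 36, 36, 36]'

```text
t: 13.15
eef_pos: [0.4871, -0.1886, 0.0306]
ee_rot: [-0.0, 0.977, -0.215, 0.0]
force: [-1.6, 1.1, 4.8]
finger_gap: 0.446
```

```bash
python3 -c "
from h import *
goto(.4865,-.1899,.0307,-114.9)
"
```

```text
t 13.15 pos [ 0.4871 -0.1886  0.0306] jaw yaw -114.81 toolz [ 4.e-04  2.e-04 -1.e+00] gap 0.446 F [-1.6  1.1  4.8]
offset mm [ 0.   1.4 -0.1] norm 1.4
rotvec [-0.0003 -0.0002  0.0016]
```

>>> carry_out --offset '[[0, 0, 0], [0, 0, 0], [0, 0, 0], [0, 0, -20], [0, 0, -50], [0, 0, -49], [0, 0, 0], [0, 0, 0]]' --angular '[[0, 0, 0], [0, 0, 0], [0, 0, 0], [0, 0, 0], [0, 0, 0], [0, 0, 0], [0, 0, 0], [0, 0, 0]]' --fingers '[60, 60, 60, 60, 60, 60, 60, 60]'

```text
t: 13.95
eef_pos: [0.4879, -0.1891, 0.1504]
ee_rot: [-0.0, 0.977, -0.215, 0.002]
force: [-0.7, -0.9, -1.3]
finger_gap: 0.703
```

>>> carry_out --offset '[[-50, 0, 0], [-30, 0, -30], [0, 0, 0], [0, 0, 0], [0, 0, 0], [0, 0, 0]]' --angular '[[0, 0, 0], [0, 0, 0], [0, 0, 0], [0, 0, 0], [0, 0, 0], [0, 0, 0]]' --fingers '[65, 65, 65, 65, 65, 65]'

```text
t: 14.55
eef_pos: [0.4146, -0.1554, 0.1782]
ee_rot: [0.0, 0.977, -0.215, -0.001]
force: [-0.9, 0.4, -0.3]
finger_gap: 0.763
```

```bash
python3 -c "
from h import *
s=status.read_state()
im=cams.capture('wrist');cv2.imwrite('pics/w13.png',im[:,:,::-1])
np.save('w13.npy',s,allow_pickle=True)
goto(.523,-.4806,.2,-48.3)
lids(im,s,.078)
crop(im,210,20,350,280,2.3,'pics/w13c.png')
"
```

```text
t 14.6 pos [ 0.4146 -0.1554  0.1783] jaw yaw -114.82 toolz [-1.6e-03 -6.0e-04 -1.0e+00] gap 0.762 F [-0.5  0.3 -0.1]
offset mm [234.9 249.6 -21.7] norm 343.5
rotvec [ 3.000e-04  1.800e-03 -1.161e+00]
lid [ 466   42   44   49 1619] [487.5  65.7] [[ 0.4509 -0.3439  0.078 ]]
lid [   0   61   61   79 1549] [ 33.7 104.9] [[ 0.5706 -0.02    0.078 ]]
lid [ 255   88   45   48 1662] [276.9 111.8] [[ 0.4856 -0.1873  0.078 ]]
lid [ 258  193   41   42 1265] [278.2 214.3] [[ 0.4114 -0.154   0.078 ]]
```

View pics/w13.png

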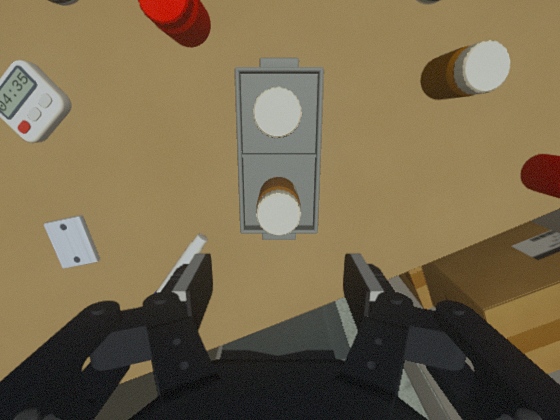

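>>> carry_out --offset '[[0, 0, -3], [0, 0, -3], [0, 0, -3], [0, 0, -3], [0, 0, -3], [0, 0, -3], [0, 0, -3], [0, 0, -1]]' --angular '[[0, 0, -0.1452], [0, 0, -0.1452], [0, 0, -0.1452], [0, 0, -0.1452], [0, 0, -0.1452], [0, 0, -0.1452], [0, 0, -0.1452], [0, 0, -0.1452]]' --fingers '[65, 65, 65, 65, 65, 65, 65, 65]'

```text
t: 15.4
eef_pos: [0.4148, -0.1555, 0.2009]
ee_rot: [0.0, 0.933, 0.359, -0.0]
force: [0.2, -0.0, 0.1]
finger_gap: 0.762
```

>>> carry_out --offset '[[-16, 37, 0], [-16, 37, 0], [-16, 37, 0], [-16, 37, 0], [-16, 37, 0], [-16, 37, 0], [0, 0, 0], [0, 0, 0]]' --angular '[[0, 0, 0], [0, 0, 0], [0, 0, 0], [0, 0, 0], [0, 0, 0], [0, 0, 0], [0, 0, 0], [0, 0, 0]]' --fingers '[65, 65, 65, 65, 65, 65, 65, 65]'

```text
t: 16.2
eef_pos: [0.49, -0.3856, 0.1994]
ee_rot: [-0.001, 0.935, 0.355, -0.001]
force: [1.1, 0.6, 0.4]
finger_gap: 0.759
```

```bash
python3 -c "
from h import *
im=cams.capture('wrist');im=cams.capture('wrist')
s=status.read_state();np.save('w14.npy',s,allow_pickle=True)
im=cams.capture('wrist');cv2.imwrite('pics/w14.png',im[:,:,::-1])
im=cams.capture('scene');cv2.imwrite('pics/c14.png',im[:,:,::-1])
goto(.523,-.4806,.18,-48.3)
"
```

```text
t 16.4 pos [ 0.491  -0.383   0.2013] jaw yaw -48.13 toolz [ 5.0e-04  1.2e-03 -1.0e+00] gap 0.763 F [-0.8 -0.7  0.2]
offset mm [-41.4  94.   21.2] norm 104.9
rotvec [-0.0006 -0.0012  0.0029]
```

View pics/w14.png

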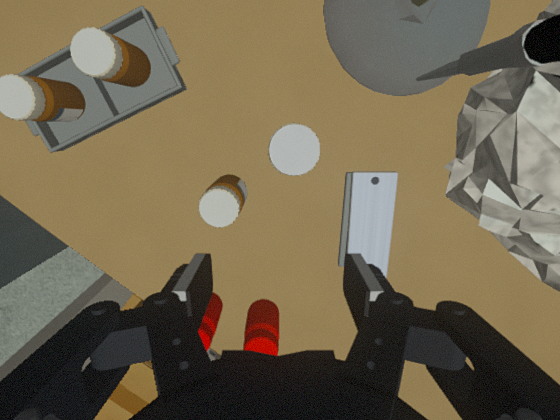

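View pics/c14.png

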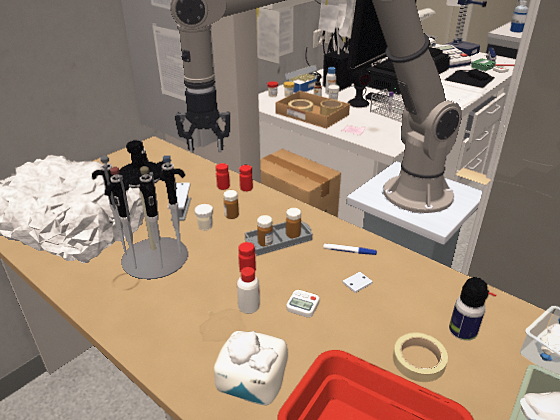

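>>> carry_out --offset '[[-20, 47, 0], [-21.4, 47, 0], [0, 0, 10], [0, 0, 10], [0, 0, 0], [0, 0, 0], [0, 0, 0], [0, 0, 0]]' --angular '[[0, 0, 0], [0, 0, 0.003], [0, 0, 0], [0, 0, 0], [0, 0, 0], [0, 0, 0], [0, 0, 0], [0, 0, 0]]' --fingers '[65, 65, 65, 65, 65, 65, 65, 65]'

```text
t: 17.2
eef_pos: [0.522, -0.4791, 0.1827]
ee_rot: [0.001, 0.935, 0.355, 0.001]
force: [-0.2, 0.5, 0.2]
finger_gap: 0.761
```

```bash
python3 -c "
from h import *
s=status.read_state();np.save('w15.npy',s,allow_pickle=True)
im=cams.capture('wrist');cv2.imwrite('pics/w15.png',im[:,:,::-1])
im=cams.capture('side');crop(im,270,20,470,220,3,'pics/s15.png')
goto(.523,-.4806,.032,-48.3)
"
```

```text
t 17.3 pos [ 0.5217 -0.4795  0.1822] jaw yaw -48.39 toolz [ 1.3e-03 -7.0e-04 -1.0e+00] gap 0.762 F [ 0.1  0.1 -0.5]
offset mm [  0.2   1.5 150.2] norm 150.2
rotvec [ 0.0013 -0.0005 -0.0016]
```

View pics/w15.png

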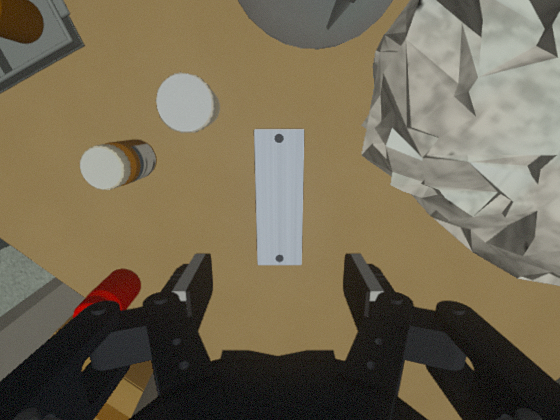

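View pics/s15.png

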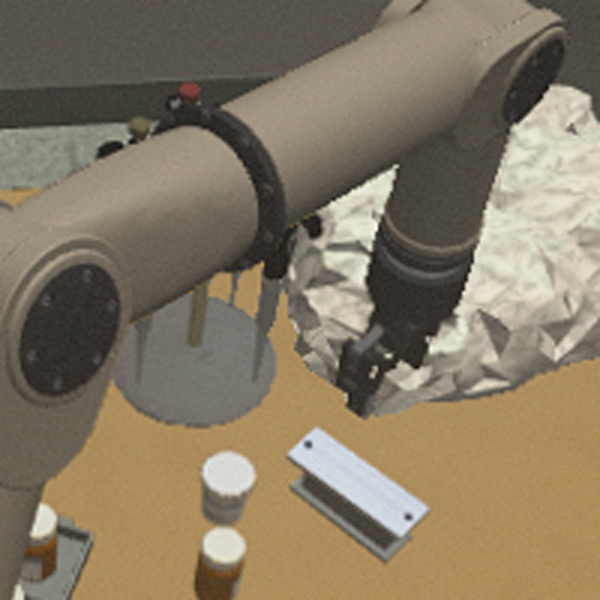

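```bash
python3 -c "
from h import *
s=np.load('w15.npy',allow_pickle=True).item();np.set_printoptions(precision=1,suppress=True)
Rm=rot(s['ee_rot']).as_matrix();e=s['eef_pos']
T=lambda p,z:(pix2w('wrist',p,z,s)-e)@Rm*1000
print(s['qpos'])
print('paper',T([(362,155),(395,185),(430,220),(475,255)],0.),T([(362,155),(395,185),(430,220),(475,255)],.06))
print('strip',T([(255,129),(304,129),(302,265),(258,265)],.053),T([(255,129),(304,129),(302,265),(258,265)],.053).mean(0))
print('holes',T([(279,138.5),(279.5,258.5)],.053))
im=cv2.imread('pics/w15.png')[:,:,::-1];crop(im,235,110,325,285,4,'pics/w15c.png')
"
```

```text
[ 0.5  0.7  0.5  1.1 -0.3  1.4  0.1]
paper [[ 36.9  89.6 182.9]
 [  4.6 128.2 183. ]
 [-35.6 172.6 183. ]
 [-79.2 233.2 183.1]] [[ 43.3  73.1 122.9]
 [ 17.  104.5 122.9]
 [-15.8 140.7 123. ]
 [-51.3 190.2 123. ]]
strip [[ 64.7 -19.2 129.8]
 [ 64.7  23.1 129.8]
 [-64.3  24.2 129.7]
 [-64.2 -18.9 129.6]] [  0.2   2.3 129.7]
holes [[ 56.7   1.5 129.8]
 [-57.2   2.2 129.7]]
```

View pics/w15c.png

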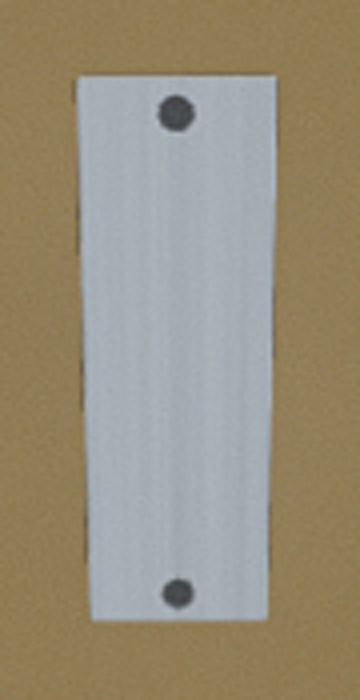

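>>> carry_out --offset '[[0.2, 2, 30], [0, 0, 40], [0, 0, 40], [0, 0, 30], [0, 0, 14], [0, 0, 0], [0, 0, 0], [0, 0, 0]]' --angular '[[0, 0, 0], [0, 0, 0], [0, 0, 0], [0, 0, 0], [0, 0, 0], [0, 0, 0], [0, 0, 0], [0, 0, 0]]' --fingers '[65, 65, 65, 65, 65, 65, 65, 65]'

```text
t: 18.1
eef_pos: [0.5242, -0.4828, 0.0301]
ee_rot: [0.002, 0.935, 0.355, 0.001]
force: [0.2, -0.4, 0.6]
finger_gap: 0.762
```

```bash
python3 -c "
from h import *
im=cams.capture('wrist');crop(im,130,150,430,350,2.5,'pics/w16.png')
goto(.523,-.4806,.028,-48.3)
"
```

```text
t 18.15 pos [ 0.5241 -0.4827  0.03  ] jaw yaw -48.41 toolz [ 0.0034 -0.0034 -1.    ] gap 0.765 F [0.3 0.1 0.8]
offset mm [ 0.5 -2.3  2. ] norm 3.1
rotvec [ 0.0048 -0.0003 -0.002 ]
```

View pics/w16.png

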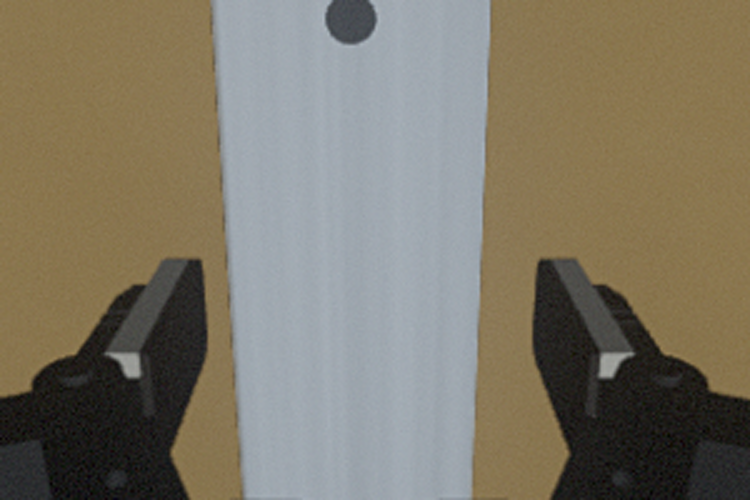

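>>> carry_out --offset '[[0.3, -2.3, 0], [0, 0, 0], [0, 0, 0], [0, 0, 0], [0, 0, 0], [0, 0, 0], [0, 0, 0], [0, 0, 0]]' --angular '[[0, 0, 0], [0, 0, 0], [0, 0, 0], [0, 0, 0], [0, 0, 0], [0, 0, 0], [0, 0, 0], [0, 0, 0]]' --fingers '[65, 65, 65, 40, 40, 40, 40, 40]' --force 45

```text
t: 18.95
eef_pos: [0.5218, -0.4795, 0.0276]
ee_rot: [0.0, 0.935, 0.355, 0.0]
force: [-0.1, 0.5, 1.9]
finger_gap: 0.507
```

```bash
python3 -c "
from h import *
im=cams.capture('wrist');crop(im,130,150,430,350,2.5,'pics/w17.png')
goto(.523,-.4806,.028,-48.3)
"
```

```text
t 19.0 pos [ 0.5218 -0.4795  0.0275] jaw yaw -48.42 toolz [ 5.e-04 -5.e-04 -1.e+00] gap 0.502 F [ 1.  -0.4  2.6]
offset mm [ 0.2  1.7 -0.5] norm 1.7
rotvec [ 0.0007 -0.     -0.0021]
```

View pics/w17.png

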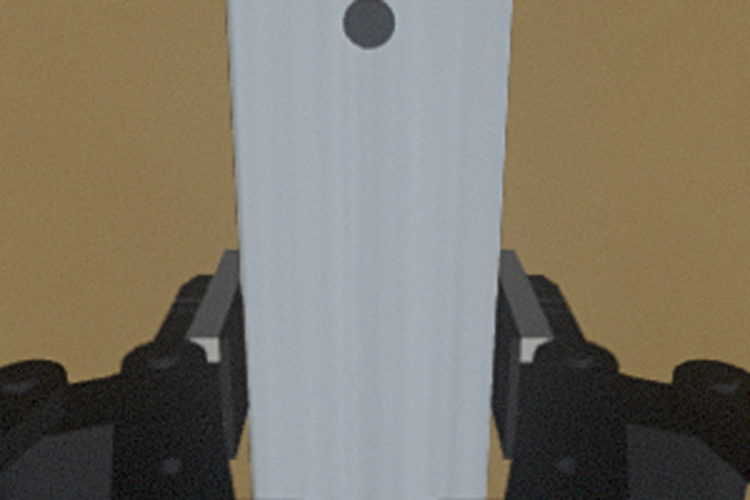

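>>> carry_out --offset '[[0, 0, -10], [0, 0, -30], [0, 0, -45], [0, 0, -45], [0, 0, -45], [0, -45, 0], [0, -47, 0], [0, -47, 0]]' --angular '[[0, 0, 0], [0, 0, 0], [0, 0, 0], [0, 0, 0], [0, 0, 0], [0, 0, 0], [0, 0, 0], [0, 0, 0]]' --fingers '[40, 40, 40, 40, 40, 40, 40, 40]'

```text
t: 19.8
eef_pos: [0.4281, -0.3742, 0.2024]
ee_rot: [0.0, 0.935, 0.355, -0.0]
force: [0.4, 1.4, -0.7]
finger_gap: 0.503
```

>>> carry_out --offset '[[0, -47, 0], [0, 0, 0], [0, 0, 0], [0, 0, 0], [0, 0, 0], [0, 0, 0], [0, 0, 0], [0, 0, 0]]' --angular '[[0, 0, 0], [0, 0, 0.145], [0, 0, 0.145], [0, 0, 0.145], [0, 0, 0.145], [0, 0, 0.145], [0, 0, 0.145], [0, 0, 0.145]]' --fingers '[40, 40, 40, 40, 40, 40, 40, 40]'

```text
t: 20.6
eef_pos: [0.3977, -0.3398, 0.2023]
ee_rot: [-0.0, 0.989, -0.147, -0.0]
force: [-0.3, 0.3, -1.2]
finger_gap: 0.501
```

>>> carry_out --offset '[[0, 0, 0], [0, 0, 0], [0, 0, 0], [0, 0, 0]]' --angular '[[0, 0, 0.145], [0, 0, 0], [0, 0, 0], [0, 0, 0]]' --fingers '[40, 40, 40, 40]'

```text
t: 21.0
eef_pos: [0.398, -0.34, 0.2022]
ee_rot: [-0.0, 0.977, -0.214, -0.0]
force: [0.3, 0.1, -1.1]
finger_gap: 0.505
```

```bash
python3 -c "
from h import *
goto(.449,-.1725,.15,-114.9)
im=cams.capture('side');cv2.imwrite('pics/s18.png',im[:,:,::-1])
"
```

```text
t 21.0 pos [ 0.398  -0.34    0.2022] jaw yaw -114.77 toolz [ 0.e+00  3.e-04 -1.e+00] gap 0.505 F [ 0.3  0.1 -1.1]
offset mm [ -23.9 -173.4   52.3] norm 182.7
rotvec [-0.0003  0.0001  0.0023]
```

View pics/s18.png

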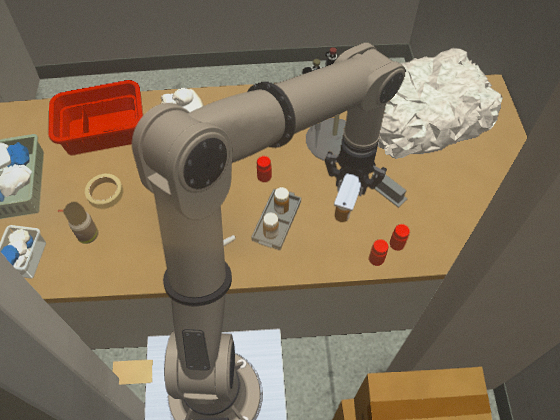

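>>> carry_out --offset '[[-6, -43.3, 0], [-6, -43.3, 0], [-6, -43.3, 0], [-6, -43.3, 0], [0, 0, 35], [0, 0, 35], [0, 0, 0], [0, 0, 0]]' --angular '[[0, 0, 0], [0, 0, 0], [0, 0, 0], [0, 0, 0], [0, 0, 0], [0, 0, 0], [0, 0, 0], [0, 0, 0]]' --fingers '[40, 40, 40, 40, 40, 40, 40, 40]'

```text
t: 21.85
eef_pos: [0.449, -0.1733, 0.1325]
ee_rot: [0.0, 0.976, -0.216, -0.0]
force: [0.4, 0.3, -0.2]
finger_gap: 0.501
```

>>> carry_out --offset '[[0, 0, 0], [0, 0, 0]]' --angular '[[0, 0, 0], [0, 0, 0]]' --fingers '[40, 40]'

```text
t: 22.05
eef_pos: [0.4506, -0.1739, 0.1341]
ee_rot: [0.0, 0.976, -0.216, 0.002]
force: [0.0, -0.0, -0.4]
finger_gap: 0.499
```

```bash
python3 -c "
from h import *
s=status.read_state();np.save('w19.npy',s,allow_pickle=True)
im=cams.capture('wrist');cv2.imwrite('pics/w19.png',im[:,:,::-1])
goto(.449,-.1722,.0605,-114.9)
"
```

```text
t 22.1 pos [ 0.4504 -0.1737  0.1338] jaw yaw -114.92 toolz [ 3.4e-03 -8.0e-04 -1.0e+00] gap 0.503 F [ 0.6 -0.4 -1.8]
offset mm [-2.2 -0.7 73.3] norm 73.4
rotvec [-0.0008 -0.0034 -0.0003]
```

View pics/w19.png

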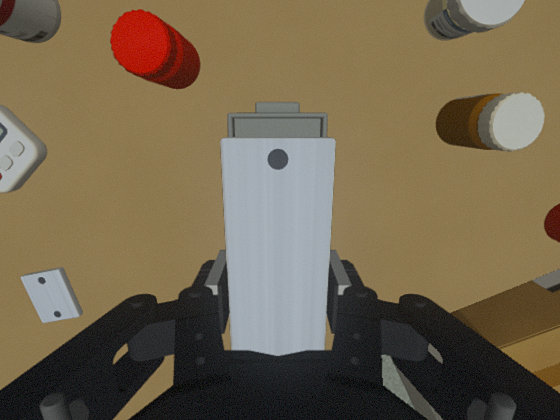

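```bash
python3 -c "
from h import *
s=np.load('w19.npy',allow_pickle=True).item();np.set_printoptions(precision=4,suppress=True)
c=pix2w('wrist',[(227.5,113.5),(328,113.5)],.02,s);print(c,np.linalg.norm(c[0]-c[1]),c.mean(0)[:2]-.08*np.array([.907,-.421]))
Rm=rot(s['ee_rot']).as_matrix()
h=pix2w('wrist',[(221,140),(335,139.5),(277.5,159)],s['eef_pos'][2]+.0255,s);print((h-s['eef_pos'])@Rm*1000,np.linalg.norm(h[0]-h[1]))
"
```

```text
[[ 0.5381 -0.1696  0.02  ]
 [ 0.504  -0.2429  0.02  ]] 0.0808273608825543 [ 0.4485 -0.1726]
[[ 64.5291 -21.6177 -25.2328]
 [ 64.7063  21.0576 -25.2655]
 [ 57.4171  -0.4604 -25.2769]] 0.04267567693793254
```

>>> carry_out --offset '[[-1, -0.7, 20], [0, 0, 25], [0, 0, 17], [0, 0, 5], [0, 0, 0], [0, 0, 0], [0, 0, 0], [0, 0, 0]]' --angular '[[0, 0, 0], [0, 0, 0], [0, 0, 0], [0, 0, 0], [0, 0, 0], [0, 0, 0], [0, 0, 0], [0, 0, 0]]' --fingers '[40, 40, 40, 40, 40, 40, 40, 40]'

```text
t: 22.9
eef_pos: [0.4494, -0.1721, 0.0661]
ee_rot: [-0.0, 0.977, -0.215, 0.001]
force: [0.3, 0.4, -1.1]
finger_gap: 0.502
```

```bash
python3 -c "
from h import *
goto(.4488,-.1722,.0605,-114.9)
im=cams.capture('side');im=cams.capture('side');crop(im,230,150,350,260,6,'pics/s20.png')
goto(.4488,-.1722,.0605,-114.9)
"
```

```text
t 22.9 pos [ 0.4494 -0.1721  0.0661] jaw yaw -114.88 toolz [ 2.e-03 -4.e-04 -1.e+00] gap 0.502 F [ 0.3  0.4 -1.1]
offset mm [-0.5  0.4  5.6] norm 5.6
rotvec [-0.0005 -0.002   0.0004]
t 23.0 pos [ 0.4491 -0.1719  0.0658] jaw yaw -114.88 toolz [ 1.3e-03 -2.0e-04 -1.0e+00] gap 0.502 F [ 0.1  0.1 -1.6]
offset mm [-0.2  0.4  5.3] norm 5.3
rotvec [-0.0004 -0.0012  0.0004]
```

View pics/s20.png

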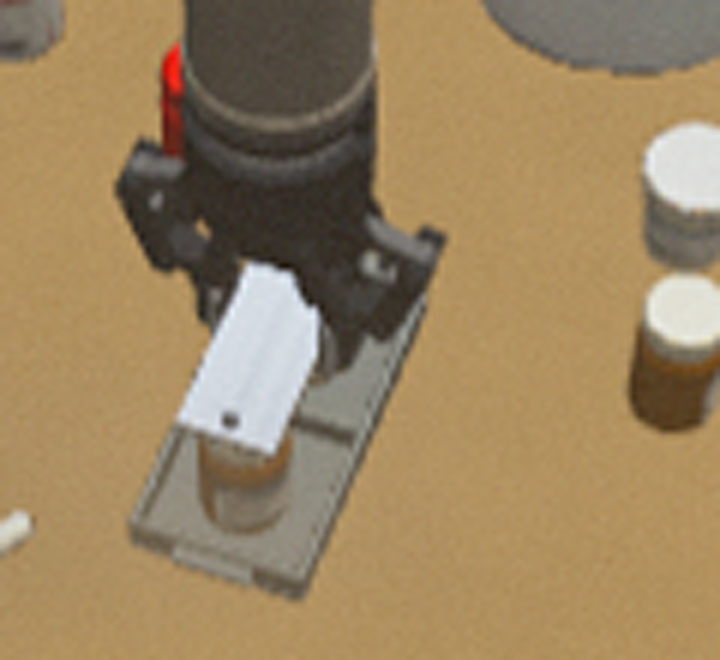

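Aligned; creep down.

>>> carry_out --offset '[[0, 0, 2], [0, 0, 1.5], [0, 0, 1], [0, 0, 0], [0, 0, 0], [0, 0, 0]]' --angular '[[0, 0, 0], [0, 0, 0], [0, 0, 0], [0, 0, 0], [0, 0, 0], [0, 0, 0]]' --fingers '[40, 40, 40, 40, 40, 40]'

```text
t: 23.6
eef_pos: [0.4486, -0.1718, 0.0607]
ee_rot: [0.0, 0.977, -0.215, -0.0]
force: [-0.6, 0.0, -0.4]
finger_gap: 0.509
```

```bash
python3 -c "
from h import *
goto(.4488,-.1722,.0605,-114.9)
"
```

```text
t 23.6 pos [ 0.4486 -0.1718  0.0607] jaw yaw -114.89 toolz [-1.e-04 -0.e+00 -1.e+00] gap 0.509 F [-0.6  0.  -0.4]
offset mm [0.3 0.3 0.2] norm 0.5
rotvec [0.0001 0.     0.0003]
```

>>> carry_out --offset '[[0, 0, 0.7], [0, 0, 0], [0, 0, 0]]' --angular '[[0, 0, 0], [0, 0, 0], [0, 0, 0]]' --fingers '[40, 40, 40]'

```text
t: 23.9
eef_pos: [0.4487, -0.1719, 0.0604]
ee_rot: [-0.0, 0.977, -0.215, 0.0]
force: [-1.2, -0.0, 4.9]
finger_gap: 0.502
```

>>> carry_out --offset '[[0, 0, 0], [0, 0, 0], [0, 0, 0], [0, 0, -15], [0, 0, -40], [0, 0, -45], [0, 0, 0], [0, 0, 0]]' --angular '[[0, 0, 0], [0, 0, 0], [0, 0, 0], [0, 0, 0], [0, 0, 0], [0, 0, 0], [0, 0, 0], [0, 0, 0]]' --fingers '[62, 62, 62, 62, 62, 62, 62, 62]'

```text
t: 24.7
eef_pos: [0.4495, -0.172, 0.1609]
ee_rot: [-0.0, 0.977, -0.215, 0.001]
force: [-0.1, 0.4, 0.1]
finger_gap: 0.726
```

>>> carry_out --offset '[[-45, 0, -10], [-45, 0, -10], [0, 0, 0], [0, 0, 0], [0, 0, 0], [0, 0, 0]]' --angular '[[0, 0, 0], [0, 0, 0], [0, 0, 0], [0, 0, 0], [0, 0, 0], [0, 0, 0]]' --fingers '[62, 62, 62, 62, 62, 62]'

```text
t: 25.3
eef_pos: [0.3676, -0.1344, 0.1795]
ee_rot: [0.001, 0.976, -0.216, -0.0]
force: [1.1, -0.2, 0.2]
finger_gap: 0.721
```

```bash
python3 -c "
from h import *
s=status.read_state();np.save('w21.npy',s,allow_pickle=True)
im=cams.capture('wrist');cv2.imwrite('pics/w21.png',im[:,:,::-1])
goto(.4505,-.3465,.16,-114.9)
"
```

```text
t 25.35 pos [ 0.3675 -0.1344  0.1795] jaw yaw -114.92 toolz [-0.0012 -0.0013 -1.    ] gap 0.724 F [-0.1  0.3 -0.9]
offset mm [164.6 157.3  19.7] norm 228.5
rotvec [ 0.0017  0.0005 -0.0003]
```

View pics/w21.png

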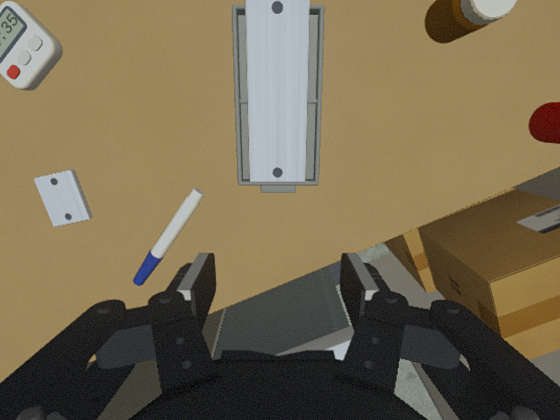

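```bash
python3 -c "
from h import *
s=np.load('w21.npy',allow_pickle=True).item();np.set_printoptions(precision=4,suppress=True)
h=pix2w('wrist',[(277,7),(277.5,172.5)],.086,s);print(h,np.linalg.norm(h[0]-h[1]),h.mean(0),np.degrees(np.arctan2(*(h[0]-h[1])[[1,0]])))
c=pix2w('wrist',[(232.5,7),(324.5,6.5),(319,185),(238,185)],.02,s);print(c,c.mean(0))
"
```

```text
[[ 0.5009 -0.1956  0.086 ]
 [ 0.3973 -0.1478  0.086 ]] 0.11408614510452017 [ 0.4491 -0.1717  0.086 ] -24.76004802863837
[[ 0.5365 -0.1693  0.02  ]
 [ 0.503  -0.2424  0.02  ]
 [ 0.3583 -0.1758  0.02  ]
 [ 0.3927 -0.102   0.02  ]] [ 0.4476 -0.1724  0.02  ]
```

>>> carry_out --offset '[[33, 31.5, 0], [33, 31.5, 0], [33, 31.5, 0], [33, 31.5, 10], [33, 31.5, 10], [0, 0, 10], [0, 0, 0], [0, 0, 0]]' --angular '[[0, 0, 0], [0, 0, 0], [0, 0, 0], [0, 0, 0], [0, 0, 0], [0, 0, 0], [0, 0, 0], [0, 0, 0]]' --fingers '[62, 62, 62, 62, 62, 62, 62, 62]'

```text
t: 26.15
eef_pos: [0.4504, -0.3451, 0.1492]
ee_rot: [-0.001, 0.977, -0.215, -0.001]
force: [0.0, 0.4, -0.5]
finger_gap: 0.726
```

>>> carry_out --offset '[[0, 0, 0], [0, 0, 0], [0, 0, 0]]' --angular '[[0, 0, 0], [0, 0, 0], [0, 0, 0]]' --fingers '[62, 62, 62]'

```text
t: 26.45
eef_pos: [0.451, -0.3454, 0.1509]
ee_rot: [-0.0, 0.977, -0.215, 0.001]
force: [-0.6, 0.7, 0.3]
finger_gap: 0.725
```

```bash
python3 -c "
from h import *
s=status.read_state();np.save('w22.npy',s,allow_pickle=True)
im=cams.capture('wrist');cv2.imwrite('pics/w22.png',im[:,:,::-1])
lids(im,s,thr=165)
goto(.4505,-.3465,.026,-114.9)
"
```

```text
lid [ 222   69   63   67 3278] [253.1 101.9] [[ 0.5343 -0.3651  0.075 ]]
lid [ 257  196   47   46 1621] [280.  218.8] [[ 0.4511 -0.347   0.075 ]]
lid [  40  236   67   93 3971] [ 73.4 274.6] [[ 0.4779 -0.1754  0.075 ]]
t 26.5 pos [ 0.4509 -0.3456  0.1508] jaw yaw -114.82 toolz [ 0.0016 -0.     -1.    ] gap 0.724 F [ 0.2 -0.8 -0.8]
offset mm [-1.000e-01  1.000e+00  1.248e+02] norm 124.8
rotvec [-0.0007 -0.0015  0.0014]
```

View pics/w22.png

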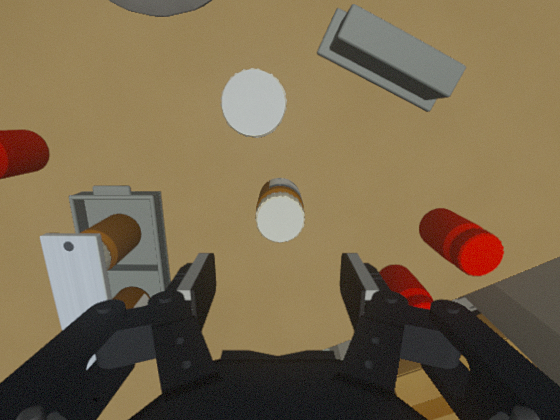

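>>> carry_out --offset '[[0.7, 1.2, 20], [0, 0, 35], [0, 0, 35], [0, 0, 25], [0, 0, 9], [0, 0, 0], [0, 0, 0], [0, 0, 0]]' --angular '[[0, 0, 0], [0, 0, 0], [0, 0, 0], [0, 0, 0], [0, 0, 0], [0, 0, 0], [0, 0, 0], [0, 0, 0]]' --fingers '[62, 62, 62, 62, 62, 62, 62, 62]'

```text
t: 27.3
eef_pos: [0.4517, -0.3487, 0.0279]
ee_rot: [0.001, 0.977, -0.215, 0.002]
force: [0.2, 0.3, -0.0]
finger_gap: 0.723
```

>>> carry_out --offset '[[0, 0, 0], [0, 0, 0], [0, 0, 0], [0, 0, 0], [0, 0, 0], [0, 0, 0], [0, 0, 0]]' --angular '[[0, 0, 0], [0, 0, 0], [0, 0, 0], [0, 0, 0], [0, 0, 0], [0, 0, 0], [0, 0, 0]]' --fingers '[36, 36, 36, 36, 36, 36, 36]' --force 30

```text
t: 28.0
eef_pos: [0.4513, -0.3481, 0.0272]
ee_rot: [0.0, 0.977, -0.215, 0.001]
force: [-0.2, 0.5, 5.9]
finger_gap: 0.451
```

```bash
python3 -c "
from h import *
im=cams.capture('wrist');crop(im,130,150,430,350,2.5,'pics/w23.png')
goto(.4488,-.1718,.19,-114.9)
"
```

```text
t 28.05 pos [ 0.4514 -0.3481  0.0272] jaw yaw -114.87 toolz [ 2.e-03 -7.e-04 -1.e+00] gap 0.452 F [-0.4  0.9  6.1]
offset mm [ -76.1 -158.9 -162.9] norm 239.9
rotvec [-0.0002 -0.0021  0.0005]
```

View pics/w23.png

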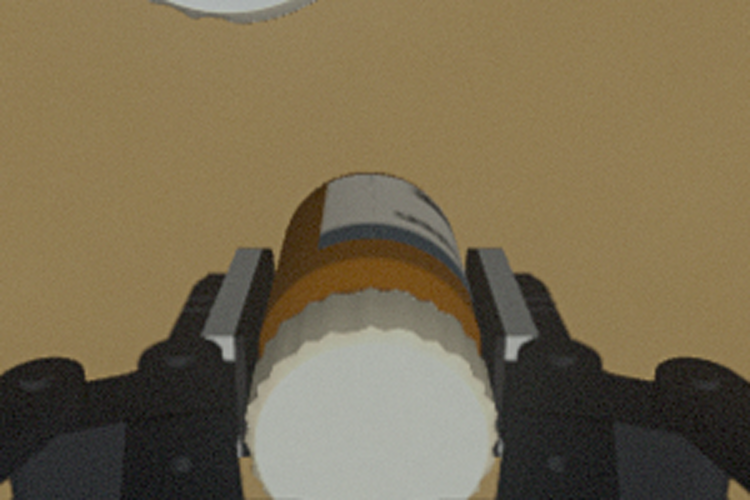

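>>> carry_out --offset '[[0, 0, -15], [0, 0, -40], [0, 0, -45], [0, 0, -40], [-19, -39.7, 0], [-19, -39.7, 0], [-19, -39.7, 0], [-18.5, -39.7, 0]]' --angular '[[0, 0, 0], [0, 0, 0], [0, 0, 0], [0, 0, 0], [0, 0, 0], [0, 0, 0], [0, 0, 0], [0, 0, 0]]' --fingers '[36, 36, 36, 36, 36, 36, 36, 36]'

```text
t: 28.85
eef_pos: [0.4483, -0.1704, 0.1665]
ee_rot: [-0.0, 0.976, -0.216, 0.0]
force: [1.0, 0.3, 0.3]
finger_gap: 0.451
```

>>> carry_out --offset '[[0, 0, 0], [0, 0, 0], [0, 0, 0], [0, 0, 0], [0, 0, 0], [0, 0, 0]]' --angular '[[0, 0, 0], [0, 0, 0], [0, 0, 0], [0, 0, 0], [0, 0, 0], [0, 0, 0]]' --fingers '[36, 36, 36, 36, 36, 36]'

```text
t: 29.45
eef_pos: [0.4486, -0.1729, 0.166]
ee_rot: [0.0, 0.976, -0.217, -0.0]
force: [-0.1, 0.4, -0.5]
finger_gap: 0.452
```

```bash
python3 -c "
from h import *
s=status.read_state();np.save('w24.npy',s,allow_pickle=True)
im=cams.capture('wrist');cv2.imwrite('pics/w24.png',im[:,:,::-1])
goto(.4490,-.1718,.1132,-114.9)
"
```

```text
t 29.5 pos [ 0.4486 -0.1727  0.166 ] jaw yaw -114.98 toolz [-2.e-04 -4.e-04 -1.e+00] gap 0.449 F [ 0.9  0.2 -1. ]
offset mm [-0.  -1.  52.8] norm 52.8
rotvec [ 0.0004  0.     -0.0014]
```

View pics/w24.png

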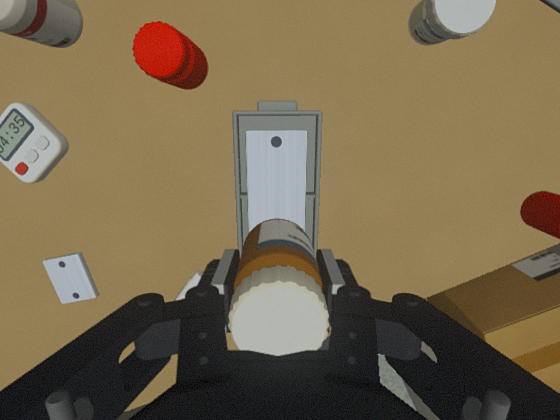

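```bash
python3 -c "
from h import *
s=np.load('w24.npy',allow_pickle=True).item();np.set_printoptions(precision=4,suppress=True)
Rm=rot(s['ee_rot']).as_matrix()
h=pix2w('wrist',[(276.3,141.7)],.086,s);X=(h-s['eef_pos'])@Rm*1000;print(h,X, 'strip centre in tool',X-[57,0,0])
im=cv2.imread('pics/w24.png')[:,:,::-1];crop(im,210,100,345,365,2.8,'pics/w24c.png')
"
```

```text
[[ 0.5008 -0.1958  0.086 ]] [[56.9943 -1.3489 79.9871]] strip centre in tool [[-0.0057 -1.3489 79.9871]]
```

View pics/w24c.png

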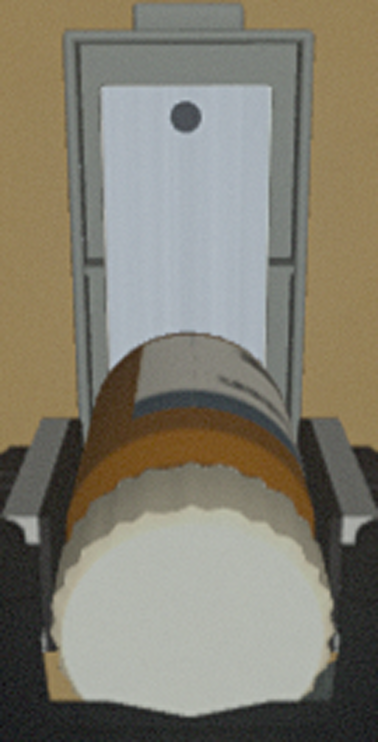

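>>> carry_out --offset '[[0.7, -1.2, 15], [0, 0, 20], [0, 0, 10], [0, 0, 2.5], [0, 0, 0], [0, 0, 0], [0, 0, 0], [0, 0, 0]]' --angular '[[0, 0, 0], [0, 0, 0], [0, 0, 0], [0, 0, 0], [0, 0, 0], [0, 0, 0], [0, 0, 0], [0, 0, 0]]' --fingers '[36, 36, 36, 36, 36, 36, 36, 36]'

```text
t: 30.3
eef_pos: [0.4505, -0.1712, 0.1191]
ee_rot: [-0.0, 0.977, -0.215, 0.001]
force: [-0.8, 0.4, -0.4]
finger_gap: 0.452
```

```bash
python3 -c "
from h import *
im=cams.capture('side');im=cams.capture('side');crop(im,230,150,350,260,6,'pics/s25.png')
goto(.4496,-.1720,.1132,-114.9)
"
```

```text
t 30.4 pos [ 0.4502 -0.1711  0.1189] jaw yaw -114.88 toolz [ 8.e-04 -1.e-04 -1.e+00] gap 0.454 F [ 0.3 -0.9 -0.8]
offset mm [-0.2  1.1  5.7] norm 5.8
rotvec [-0.0003 -0.0007  0.0003]
```

View pics/s25.png

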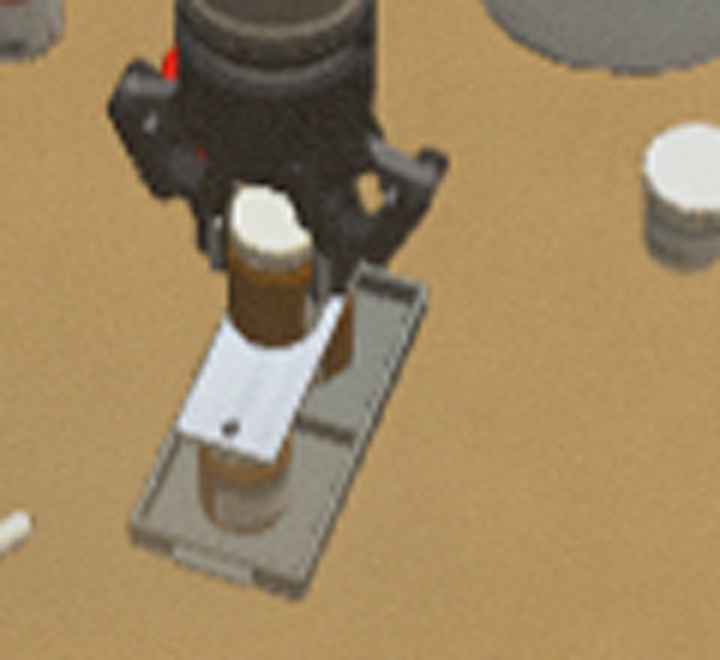

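>>> carry_out --offset '[[0, 0.6, 2], [0, 0, 1.5], [0, 0, 1], [0, 0, 0], [0, 0, 0], [0, 0, 0]]' --angular '[[0, 0, 0], [0, 0, 0], [0, 0, 0], [0, 0, 0], [0, 0, 0], [0, 0, 0]]' --fingers '[36, 36, 36, 36, 36, 36]'

```text
t: 31.0
eef_pos: [0.4498, -0.1716, 0.114]
ee_rot: [0.0, 0.977, -0.215, 0.0]
force: [0.4, 0.1, -1.3]
finger_gap: 0.456
```

>>> carry_out --offset '[[0, 0, 0.8], [0, 0, 0], [0, 0, 0.4], [0, 0, 0], [0, 0, 0]]' --angular '[[0, 0, 0], [0, 0, 0], [0, 0, 0], [0, 0, 0], [0, 0, 0]]' --fingers '[36, 36, 36, 36, 36]'

```text
t: 31.5
eef_pos: [0.4499, -0.1717, 0.1132]
ee_rot: [-0.0, 0.977, -0.215, 0.0]
force: [-1.2, 0.8, 5.0]
finger_gap: 0.455
```

>>> carry_out --offset '[[0, 0, 0], [0, 0, 0], [0, 0, 0], [0, 0, 0], [0, 0, -10], [0, 0, -30], [0, 0, -45], [0, 0, -20]]' --angular '[[0, 0, 0], [0, 0, 0], [0, 0, 0], [0, 0, 0], [0, 0, 0], [0, 0, 0], [0, 0, 0], [0, 0, 0]]' --fingers '[60, 60, 60, 60, 60, 60, 60, 60]'

```text
t: 32.3
eef_pos: [0.4514, -0.1729, 0.222]
ee_rot: [0.0, 0.976, -0.216, 0.003]
force: [1.2, -0.1, -0.7]
finger_gap: 0.7
```

>>> carry_out --offset '[[-40, 0, -15], [-40, 0, -15], [0, 0, 0], [0, 0, 0], [0, 0, 0], [0, 0, 0]]' --angular '[[0, 0, 0], [0, 0, 0], [0, 0, 0], [0, 0, 0], [0, 0, 0], [0, 0, 0]]' --fingers '[60, 60, 60, 60, 60, 60]'

```text
t: 32.9
eef_pos: [0.3776, -0.1383, 0.2474]
ee_rot: [0.001, 0.976, -0.216, -0.001]
force: [-0.7, -1.2, 0.4]
finger_gap: 0.703
```

```bash
python3 -c "
from h import *
s=status.read_state();np.save('w26.npy',s,allow_pickle=True)
im=cams.capture('wrist');cv2.imwrite('pics/w26.png',im[:,:,::-1])
im=cams.capture('scene');crop(im,170,140,350,270,4,'pics/c26.png')
lids(im*0,s)
s2=s
im=cv2.imread('pics/w26.png')[:,:,::-1]
goto(.449,-.172,.3)
"
```

```text
t 33.0 pos [ 0.3774 -0.1383  0.2472] jaw yaw -114.94 toolz [-0.0019 -0.0015 -1.    ] gap 0.705 F [-0.3 -0.2 -0.2]
offset mm [ 79.1   0.5 -52.9] norm 95.1
```

View pics/w26.png

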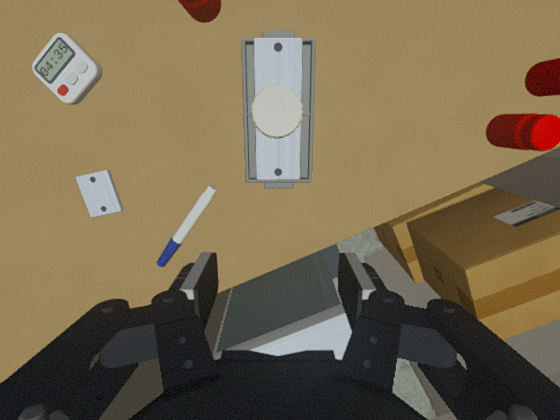

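View pics/c26.png

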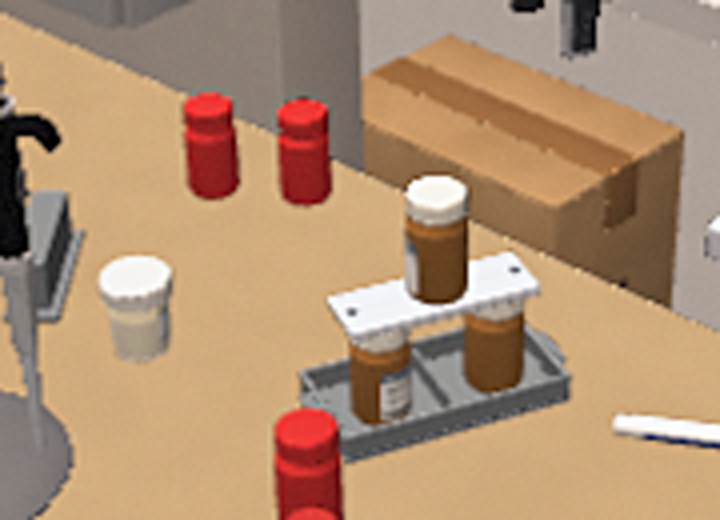

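```bash
python3 -c "
from h import *
s=np.load('w26.npy',allow_pickle=True).item();np.set_printoptions(precision=4,suppress=True)
h=pix2w('wrist',[(278,47),(278,172)],.086,s);print(h,h.mean(0))
print('lid',pix2w('wrist',[(276.3,111)],.161,s))
c=pix2w('wrist',[(243,39),(315,39),(312,183),(247,183)],.02,s);print(c.mean(0))
env.close_job()
"
```

```text
[[ 0.5007 -0.1958  0.086 ]
 [ 0.3973 -0.1478  0.086 ]] [ 0.449  -0.1718  0.086 ]
lid [[ 0.4489 -0.1702  0.161 ]]
[ 0.4472 -0.1729  0.02  ]
the job is handed in; nothing more can be done
```

The carrier is loaded as asked and I handed the job in at about 33 s of the 96 s allowed. One amber pot stands in each compartment, the long strip lies flat and in line across their lids, and the third pot stands upright on the middle of the strip.

| Check (wrist camera) | Measured | Compared with |
|---|---|---|
| Strip centre | (0.449, -0.172) | Carrier centre measured between (0.447, -0.173) and (0.449, -0.173) in different views |
| Strip angle | -24.8° | Carrier -24.9° |
| Upper pot's lid | (0.449, -0.170) | Within about 2 mm of the strip's middle |
| Lower pots' lids | 81 mm apart | Nominal 80 mm, each within about 2 mm of its compartment's middle |

- **Disagreement:** the carrier's measured centre varies by about 2 mm between views, which is the camera calibration's accuracy. No check failed.
- **Forces:** contact stayed at or below about 7 N in every reading I took.
- **Left alone:** I did not touch the white cup, the short strip or the red pots. The robot was clear of everything at hand-in.

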